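# Swing the drying hook over its drip tray and hang the caddy

## Robot

A 6-joint arm with a two-finger parallel gripper is mounted at the origin on a cart in front of the work surface, level with it; the furniture and walls round the work are solid. World frame = base frame: x ahead of the robot, y to its left, z up, the work surface at z = 0. Lengths are in m, angles in degrees, forces in N, time in s.
With the tool pointing down it reaches from about 0.325 to 0.875 m from the base axis. Payload 4.4 kg.
Tool frame: the origin (TCP) lies at the very end of the fingers, on their centre line; the grasp point (between the pads) lies 19 mm behind it (arm.grip_depth is the distance from the TCP to the grasp point, in m); z points along the fingers, y is the direction in which the jaws open and shut (so a half turn about z gives the same grasp; the last joint's range is limited). The gripper opens to 85 mm and grips with 20 to 120 N. Pads are 22 mm wide; open, the fingers measure 114 mm over their backs; the gripper's body (76 mm by 85 mm) begins 54 mm behind the grasp point. The pads swing forward as they close: fully open they stand 13 mm farther back than shut.
Start: joints at [-83.795, 11.837, 88.321, -0, 79.842, -8.623], TCP at [0.147, -0.556, 0.201] pointing down, gripper open.
Joint ranges: [-156.59, 156.59], [-49.26, 127.26], [12.9, 141.05], [-63.56, 243.56], [4.71, 150.69], [-161.64, 161.64]. Speed limits (degrees/s): [159.86, 159.86, 180, 180, 180, 180].

## Interface

Orientations are given as a 3x3 rotation matrix whose columns are the frame's x, y, z axes.
In Python, from rig import arm, viewer, job gives the robot as it stands.
- The arm moves only by the tool drive_tool, never from a script. Its argument "deltas" is a list of rows, each a list of 4 numbers: the shift along the tool's x, y, z in m, then the turn about the tool's z in degrees. A call has 1 to 8 rows; each row shifts and turns the commanded pose from where the row before left it, along the tool's axes as they then stand; what a row does not reach is not made up. A row lasts 1/12 s, in which the tool goes at most 41.7 mm and 7.16 degrees, less where a joint would pass 70% of its speed; a pose out of reach is approached as far as the arm can. A call is refused whole if a number of a shift passes 0.0417 or a number of a turn 7.16, either way. A call with a gripper value outside its range is refused whole. "fingers" is the gripper's target within -1 to 1 (shut at 1, half-way at 0, fully open at -1), set as the call begins (left out, the last holds). The fingers move at their own pace and stop on an object; "grip_force" is the grip in N (left out, the last holds). Time passes only in rows, so rows that do not move let the fingers close. It gives the time, the measured TCP pose, the force and the opening at its end, in the units of the state.
- arm.sense(): the state, without advancing time (a new reading comes with each control period).
- viewer.get_image(name): name is "scene" or "top" or "wrist"; returns (picture, depth): 420x560x3 uint8, red, green, blue; 420x560 float32, m along the optical axis (not along the pixel's ray), 0 where there is no reading.
- viewer.camera_info(name): a dict with "mtx" (3x3 intrinsics, pixels), "T" (4x4, takes a point from camera to world coordinates); the wrist camera has in their place "hand_eye" (4x4, takes a point from camera to tool coordinates, whose origin is the TCP and whose axes are the flange's). Camera axes: x right, y down, z forward; pixel columns grow to the right and rows downward; lengths in m; the calibration is good to about 2 mm. A picture is of the moment at which its call begins: read the wrist's pose just before it. camera_info takes no time and is no camera call.
- job.finish_job(): hands the job in, once; it reports no verdict.
The state is a dict: "time": time; "q": joint angles; "qvel": joint speeds; "joint_efforts": joint torques, N m; "tool_pos": TCP position; "tool_rot": TCP orientation; "ft_force": force on the tool from outside, world axes, zero at the start; "ft_torque": the same for the moment, N m; "opening": opening from 0.0 (shut) to 1.0 (fully open).
Only numpy, scipy, OpenCV 4.12 (cv2) and the standard library are available. Lean on these libraries where they do the work, as an engineer would, in place of code of your own. Each camera call takes 0.05 s, during which the arm holds its last target.

## Task

Swing the swivel hook of the drying stand round over its white drip tray until you feel it come up against its stop, and press it there lightly for a moment, never forcing it (no more than 12 N). Then hang the green sink caddy by the middle of its wooden bar on the hook, so that it hangs freely, level and still over the tray. Leave the tea glass, the salt shaker and the tomato where they are.

Things in the scene. Friction and masses are not known exactly. Their poses are not given: they have to be found in the camera images.
- stand: Drying stand, fixed. Origin: on the axis of its round upright post (14 mm thick), at the worktop. Dark base slab 160 x 130 x 12 mm, from 114 mm on the -x side of the post to 46 mm on the +x side, 65 mm each way in y.
- tray (a point): Centre of the floor of the white drip tray (84 mm in the stand's x, 120 mm in y, rim 22 mm above the worktop), 66 mm from the post axis on the stand's -x side. The hook must end up over it.
- stop_collar (a point): Point on the post axis, 113 mm up, in the clamp collar that carries the black upright stop pin; its axes are the stand's. The collar is set by hand: it stops the hook anywhere within 0.4 rad either side of the stand's -x direction, and no reading gives that angle. At the stop the hook gives only about 1 mm for each 5 N pushed sideways at its seat.
- swivel_hook: Steel swivel head on the post (26 mm thick, 28 mm high), turning about the vertical post axis. Origin on that axis, 130 mm above the worktop. The hook arm, 8 x 8 mm, runs level along the body's own -x to 84 mm from the axis, underside 9 mm and top 17 mm above the origin. It starts 0.9 to 1.5 rad clockwise (from above) of the stand's -x and must be turned counter-clockwise to the stop.
- hook_seat (a point): Middle of the seat, on top of the hook arm, 60 mm from the post axis; x points along the arm back to the post, z up. The seat is the 38 mm of arm between a low collar (15 mm thick, ends 41 mm from the axis) and the upturned end. Pushed sideways here, the hook turns at about 2 N (0.12 N m of friction) and stays where it is left.
- hook_tip (a point): Centre of the black ball (11 mm) on the upturned end of the hook arm, 91 mm from the post axis, 161 mm above the worktop: the ball's top is 20 mm higher than the seat.
- caddy: Green sink caddy, 0.13 to 0.22 kg, loose: an open tray 52 mm (its x) x 112 mm (its y) x 36 mm high, with a 5 mm wire rising at each end of y (54.5 mm from the middle) to a wooden carrying bar. Origin: centre of the underside, z up. Both ends are alike.
- caddy_bar (a point): Middle of the wooden carrying bar, 108 mm above the caddy's underside. The bar lies along the caddy's y, 120 mm long, 10 x 10 mm. Between bar and tray rim is a window 67 mm high and 104 mm wide; the hook must enter it along the caddy's x. Either half of the bar (10 to 50 mm off the middle) can be gripped from above, leaving the middle free for the hook.
- tea_glass: Drinking glass, 81 mm wide, 101 mm high, loose; origin: centre of the underside. A bystander.
- salt_shaker: Salt shaker, 44 mm wide, 90 mm high, loose; origin: centre of the underside. A bystander.
- tomato: Red tomato, 58 mm wide, 62 mm high, loose; origin: centre of the underside. A bystander.
There are look-alikes about, which are no part of the job. There is more than one size of the caddy; the one meant has the size given above.

How it is judged (in metres and radians):
On the way, in this order (a step that is already met when the one before it is completed fails the run):
1. The empty hook, turned over the drip tray, is pressed against its stop (at least 2 N between lug and stop pin) for 0.1 s, before the caddy touches it (contact force between swivel_hook and stand above 2 N and contact force between caddy and swivel_hook below 0.1 N and x of hook_tip in the frame of stand below -0.072 m and y of hook_tip in the frame of stand between -0.044 and 0.044 m), for 0.1 s.
2. The caddy hangs by the middle of its bar in the seat of the hook (horizontal distance between caddy_bar and hook_seat below 0.02 m and z of caddy_bar in the frame of swivel_hook between 0.017 and 0.026 m and angle between caddy's own z axis and vertical below 0.3 rad and contact force between caddy and swivel_hook above 0.4 N), for 0.2 s.
At the end, for the whole second after the job is handed in: Hook over the tray (tip within 44 mm of the stand's -x line, 72 mm or more out); caddy at rest on it, free of fingers and stand: bar lying on the arm, its middle within 20 mm of the seat's, level within 0.3 rad, under 0.03 m/s and 0.4 rad/s (all of step 2 and x of hook_tip in the frame of stand below -0.072 m and y of hook_tip in the frame of stand between -0.044 and 0.044 m and contact force between caddy and the fingers below 0.1 N and contact force between caddy and stand below 0.1 N and linear speed of caddy below 0.03 m/s and angular speed of caddy below 0.4 rad/s); the robot touches nothing.
It fails at once if The robot pushes the hook with more than 12 N, or the caddy presses it with more than 20 N (contact force between swivel_hook and the fingers above 12 N or contact force between swivel_hook and the arm above 12 N or contact force between swivel_hook and caddy above 20 N).
It fails at once if The caddy is tipped more than 0.7 rad (angle between caddy's own z axis and vertical above 0.7 rad).
It fails at once if A bystander (tea glass, salt shaker, tomato) is moved by more than 30 mm (distance of any of tea_glass, salt_shaker, tomato from where it was at the start of the episode above 0.03 m).
It also fails if it takes over 72 s, if anything falls off the work surface, if the arm or the gripper's body presses on something with over 40 N, if the wrist force passes 120 N, or if a joint passes its speed limit or range.

## Working session

There is one attempt and no reset: what is moved stays moved. The work goes in short steps, Python scripts to look and compute and a tool call to move; the robot and the scene stay as the last step left them, time stands still between calls to the robot, and variables do not carry over. Pictures are saved under pics/ and viewed, and the job is handed in when it is done.

Besides the shell and the picture viewer there is one more tool, called after "Request:" by a JSON object that holds its "op" and its "data". drive_tool: Moves the arm, as the interface text tells. Its arguments: {"type":"object","properties":{"deltas":{"type":"array","items":{"type":"array","items":{"type":"number"}}},"fingers":{"type":"number"},"grip_force":{"type":"number"}},"required":["deltas"]}

```bash
ls; mkdir -p pics; python3 - <<'E'
from rig import arm, viewer
import cv2,numpy as np
s=arm.sense();print(s)
for n in["scene","top"]:
    im,d=viewer.get_image(n);i=viewer.camera_info(n)
    print(n,i)
    cv2.imwrite(f"pics/{n}0.png",im[:,:,::-1]);np.savez(f"{n}0.npz",im=im,d=d,K=i["mtx"],T=i["T"])
print(viewer.camera_info("wrist"))
E
```

```text
pics
{'time': 0.0, 'q': array([-8.37948982e+01,  1.18841518e+01,  8.84059644e+01,  5.25563634e-05,
        7.98420480e+01, -8.62225760e+00]), 'qvel': array([-0.11046329, -0.04509395,  0.07604486,  0.15449709,  0.02839467,
        0.06509673]), 'joint_efforts': array([ 1.19918404e-03, -3.83028066e+01, -2.91601503e+01, -3.75751852e-04,
        1.05139345e-02, -2.27366094e-06]), 'tool_pos': array([ 0.14705205, -0.55501331,  0.19991717]), 'tool_rot': array([[ 9.66701385e-01,  2.55906958e-01, -2.48428561e-04],
       [ 2.55906843e-01, -9.66698727e-01,  2.29328221e-03],
       [ 3.46711300e-04, -2.28049366e-03, -9.99997340e-01]]), 'ft_force': array([-0.9784942 , -0.001513  ,  0.14669465]), 'ft_torque': array([ 0.02620029, -0.02131416,  0.02274032]), 'opening': 0.9949732177113176}
scene {'mtx': array([[417.98642727,   0.        , 280.69942464],
       [  0.        , 417.98642727, 210.37937204],
       [  0.        ,   0.        ,   1.        ]]), 'T': array([[-0.81120798, -0.36278056,  0.45861953,  0.04156308],
       [-0.58464709,  0.51843007, -0.62403369,  0.63772638],
       [-0.01137487
[... 339 characters left out ...]
      [-0.99963604, -0.01787181,  0.0202087 , -0.04440958],
       [-0.01857812, -0.08712069, -0.99602452,  1.37634207],
       [ 0.        ,  0.        ,  0.        ,  1.        ]])}
{'mtx': array([[311.39014596,   0.        , 282.0888575 ],
       [  0.        , 311.39014596, 211.06702407],
       [  0.        ,   0.        ,   1.        ]]), 'hand_eye': array([[ 1.48154031e-03, -9.53811966e-01, -3.00400630e-01,
         7.77394740e-02],
       [ 9.99998522e-01,  1.15112179e-03,  1.27690939e-03,
         1.62601372e-03],
       [-8.72133743e-04, -3.00402078e-01,  9.53812262e-01,
        -1.72400656e-01],
       [ 0.00000000e+00,  0.00000000e+00,  0.00000000e+00,
         1.00000000e+00]])}
```

View pics/scene0.png

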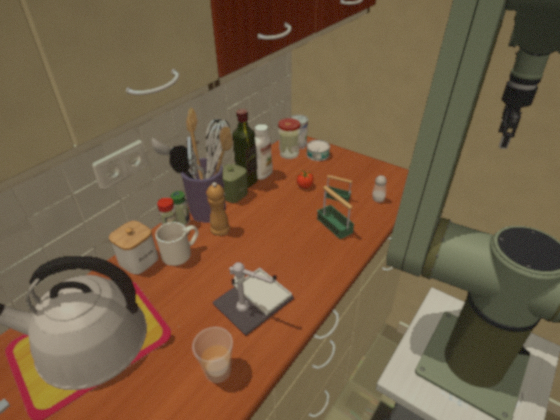

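View pics/top0.png

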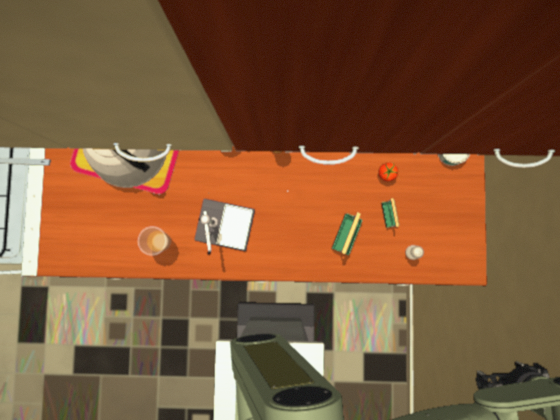

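The top view shows two caddies: a larger one at (347,234) and a smaller one at (391,214). The stand is at (208,225), with its tray to the right at (236,227) and the hook pointing down to (210,250). Next I'll measure sizes and crop.

```bash
cat > h.py <<'E'
import numpy as np,cv2
def load(n):
    z=np.load(n);return z["im"],z["d"],z["K"],z["T"]
def pts(d,K,T):
    v,u=np.indices(d.shape);P=np.stack([(u-K[0,2])/K[0,0]*d,(v-K[1,2])/K[1,1]*d,d],-1)
    return P@T[:3,:3].T+T[:3,3]
def ray(u,v,z,K,T):
    r=T[:3,:3]@np.array([(u-K[0,2])/K[0,0],(v-K[1,2])/K[1,1],1]);o=T[:3,3]
    return o+r*(z-o[2])/r[2]
E
python3 - <<'E'
from h import *
im,d,K,T=load("top0.npz");W=pts(d,K,T)
hsv=cv2.cvtColor(im,cv2.COLOR_RGB2HSV)
def comp(m,name,amin=30,roi=(150,285,40,490)):
    mm=np.zeros(m.shape,np.uint8);r=roi;mm[r[0]:r[1],r[2]:r[3]]=m[r[0]:r[1],r[2]:r[3]]
    n,l,st,c=cv2.connectedComponentsWithStats(mm)
    for i in range(1,n):
        if st[i,4]>=amin:
            p=W[l==i]; (cc,sz,a)=cv2.minAreaRect((p[:,:2]*1000).astype(np.float32))
            print(name,st[i],c[i].round(1),"world",np.median(p,0).round(3),"zr",np.percentile(p[:,2],[5,95]).round(3),"rect",np.round(cc),np.round(sz),round(a,1))
H,S,V=hsv[...,0],hsv[...,1],hsv[...,2]
comp((H>60)&(H<95)&(S>100),"green")
comp((H>15)&(H<35)&(S>60)&(V>120),"bar")
comp((S<40)&(V>170),"white")
comp((V<90)&(S<80),"dark")
comp((W[...,2]>0.04)&(W[...,2]<0.3),"high",20)
print("work",W[240,100],W[200,300])
a=cv2.resize(im[180:290,130:270],None,fx=5,fy=5,interpolation=cv2.INTER_CUBIC)
b=cv2.resize(im[160:270,310:440],None,fx=5,fy=5,interpolation=cv2.INTER_CUBIC)
cv2.imwrite("pics/c1.png",a[:,:,::-1]);cv2.imwrite("pics/c2.png",b[:,:,::-1])
E
```

```text
green [383 203  11  23 172] [388.2 213.7] world [ 0.535 -0.349  0.002] zr [-0.002  0.014] rect [ 471. -212.] [ 66. 341.] 25.5
green [334 215  19  35 285] [343.  232.3] world [ 0.479 -0.214  0.003] zr [-0.002  0.032] rect [ 477. -212.] [ 28. 104.] 69.3
bar [ 76 150  20  21 223] [ 83.4 160.7] world [0.677 0.582 0.007] zr [0.002 0.114] rect [674. 553.] [120.  49.] 67.7
bar [143 150  30  38 380] [160.  172.1] world [0.641 0.341 0.007] zr [0.002 0.023] rect [579. 149.] [474. 126.] 66.8
bar [390 198   9  29 104] [394.3 212.1] world [ 0.536 -0.351  0.075] zr [0.001 0.08 ] rect [ 540. -359.] [86. 29.] 11.6
bar [341 213  21  41 221] [350.6 233.3] world [ 0.472 -0.225  0.111] zr [-0.     0.116] rect [ 444. -173.] [ 90. 243.] 27.4
bar [149 232  19  19 247] [158.1 241.2] world [0.441 0.33  0.048] zr [0.043 0.099] rect [442. 325.] [52. 61.] 5.5
bar [406 246  17  13 108] [412.5 252.3] world [ 0.422 -0.4    0.074] zr [0.039 0.088] rect [ 417. -235.] [ 35. 381.] 2.0
bar [ 40 276 124   9 819] [ 96.7 281.1] world [ 0.248  0.887 -0.87 ] zr [-0.882 -0.856] rect [293. 558.] [ 105. 1230.] 7.7
bar [210 280
[... 2125 characters left out ...]
 -342.] [45. 48.] 1.5
high [389 199  10  28  83] [394.  212.7] world [ 0.533 -0.349  0.076] zr [0.066 0.08 ] rect [ 534. -349.] [79.  8.] 11.4
high [198 212  16  44 222] [206.5 229. ] world [0.49  0.171 0.148] zr [0.115 0.162] rect [465. 168.] [116.  35.] 20.4
high [340 213  20  41 172] [350.4 233.1] world [ 0.472 -0.221  0.112] zr [0.105 0.116] rect [ 472. -221.] [ 10. 119.] 69.5
high [138 227  31  29 685] [152.3 240.9] world [0.441 0.344 0.056] zr [0.044 0.103] rect [440. 333.] [79. 77.] 0.5
high [407 246  16  14 176] [414.7 252.2] world [ 0.423 -0.406  0.081] zr [0.044 0.09 ] rect [ 422. -409.] [31. 37.] 87.0
work [ 0.44077789  0.52056902 -0.00066914] [ 0.57337183 -0.08335264 -0.00088991]
```

View pics/c1.png

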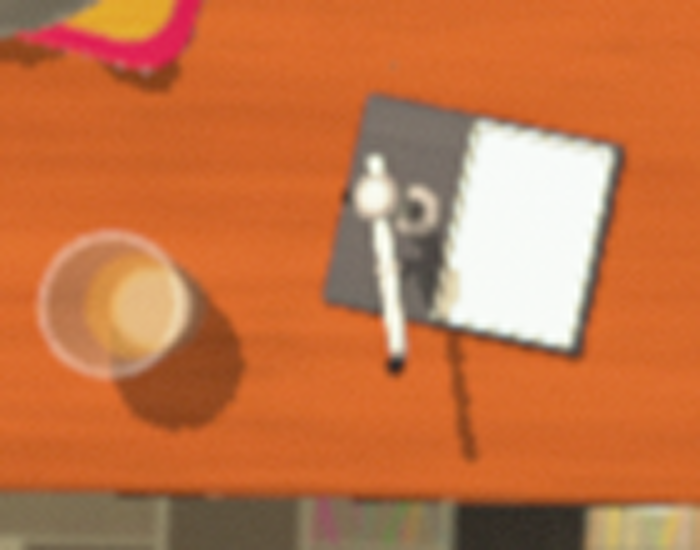

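View pics/c2.png

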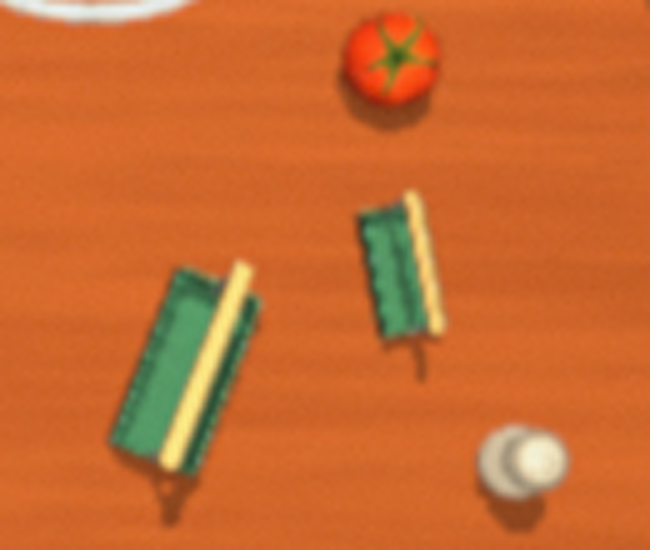

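Candidates for "the caddy":
- (347,234): bar 119 × 10 mm, bar top at z = 0.113.
- (391,214): bar about 80 mm, bar top at 0.08.

I choose (347,234), since the given bar is 120 mm long with its middle at 108 mm. In the crop, its bar runs from (243,265) to (170,465).

The stand is at crop (375,195), with the lug seen at (375,162) and a dark spot that may be the stop pin at (347,197). I'll move the wrist camera over the stand.

Request:
{"op": "drive_tool", "data": {"deltas": [[0.03,-0.024,-0.004,0],[0.03,-0.024,-0.004,0],[0.03,-0.024,-0.004,0],[0.03,-0.024,-0.004,0],[0.03,-0.024,-0.004,0],[0.03,-0.024,-0.004,0],[0.03,-0.024,-0.004,0],[0.03,-0.024,-0.004,0]], "fingers": 1}}

```text
time: 0.77
tool_pos: [0.3305, -0.3069, 0.2329]
tool_rot: [[0.967, 0.255, -0.0], [0.255, -0.967, 0.001], [-0.0, -0.001, -1.0]]
ft_force: [0.4, -1.1, -0.2]
opening: -0.006
```

Request:
{"op": "drive_tool", "data": {"deltas": [[0.0136,-0.027,0,0],[0.0136,-0.027,0,0],[0.0136,-0.027,0,0],[0.0136,-0.027,0,0],[0.0136,-0.027,0,0],[0.0136,-0.027,0,0],[0.0136,-0.027,0,0],[0.0136,-0.027,0,0]]}}

```text
time: 1.43
tool_pos: [0.3796, -0.0706, 0.2327]
tool_rot: [[0.967, 0.256, -0.0], [0.256, -0.967, 0.0], [-0.0, -0.0, -1.0]]
ft_force: [0.7, -0.8, 0.5]
opening: 0.004
```

Request:
{"op": "drive_tool", "data": {"deltas": [[0.0136,-0.027,0,0],[0.0136,-0.027,0,0],[0.0136,-0.027,0,0],[0.0136,-0.027,0,0],[0.0136,-0.027,0,0],[0.0136,-0.027,0,0],[0.0136,-0.027,0,0],[0.0136,-0.027,0,0],[0,0,0,0]]}}

```text
invalid input
```

Request:
{"op": "drive_tool", "data": {"deltas": [[0.0136,-0.027,0,0],[0.0136,-0.027,0,0],[0.0136,-0.027,0,0],[0.0136,-0.027,0,0],[0.0136,-0.027,0,0],[0.0136,-0.027,0,0],[0.0136,-0.027,0,0],[0.0136,-0.027,0,0]]}}

```text
time: 2.1
tool_pos: [0.4294, 0.166, 0.2327]
tool_rot: [[0.967, 0.256, -0.001], [0.256, -0.967, -0.0], [-0.001, 0.0, -1.0]]
ft_force: [-0.3, -0.8, 1.0]
opening: -0.003
```

Request:
{"op": "drive_tool", "data": {"deltas": [[0,0,0,0]]}}

```text
time: 2.18
tool_pos: [0.4298, 0.1687, 0.2327]
tool_rot: [[0.965, 0.261, -0.0], [0.261, -0.965, 0.003], [0.0, -0.003, -1.0]]
ft_force: [-0.3, -0.3, 1.2]
opening: -0.003
```

```bash
cat >> h.py <<'E'
def wshot(name):
    from rig import arm,viewer
    s=arm.sense();im,d=viewer.get_image("wrist");i=viewer.camera_info("wrist")
    T=np.eye(4);T[:3,:3]=s["tool_rot"];T[:3,3]=s["tool_pos"];T=T@i["hand_eye"]
    np.savez(name+".npz",im=im,d=d,K=i["mtx"],T=T);cv2.imwrite(f"pics/{name}.png",im[:,:,::-1])
    return im,d,i["mtx"],T
E
python3 - <<'E'
from h import *
im,d,K,T=wshot("w1");W=pts(d,K,T)
print(T.round(3))
a=(0.5,0.178,0.0)
P=np.linalg.inv(T)@np.array([0.5,0.178,0.13,1]);print(K@P[:3]/P[2])
m=(W[...,2]>.1)&(W[...,2]<.2);cv2.imwrite("pics/w1m.png",m*255)
E
```

```text
[[ 0.262 -0.92  -0.29   0.505]
 [-0.965 -0.251 -0.077  0.187]
 [-0.002  0.3   -0.954  0.405]
 [ 0.     0.     0.     1.   ]]
[291.16599211 122.37161622   1.        ][ WARN:0@0.673] global loadsave.cpp:1063 imwrite_ Unsupported depth image for selected encoder is fallbacked to CV_8U.
```

View pics/w1.png

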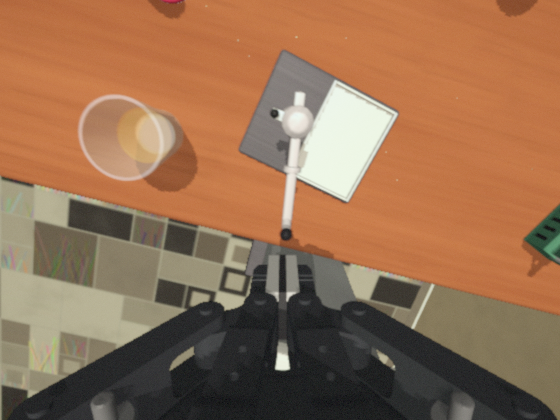

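The wrist view shows the head at (297,121), the black stop pin at (275,113), the lug at (300,98), the ball at (286,234) and the tray to the right of the post. I'll measure the angles from these.

```bash
python3 - <<'E'
from h import *
im,d,K,T=load("w1.npz");W=pts(d,K,T)
a=cv2.resize(im[40:250,220:410],None,fx=4,fy=4,interpolation=cv2.INTER_CUBIC)[:600]
cv2.imwrite("pics/w1c.png",a[:,:,::-1])
for (u,v) in [(297,121),(275,113),(300,98),(295,150),(291,190),(290,200),(286,234)]: print(u,v,W[v,u].round(4))
for c in [(284,50),(398,113),(347,202),(240,151)]: print(c, ray(*c,.012,K,T).round(4))
for c in [(336,81),(398,113),(347,202)]: print('tr',c, ray(*c,.022,K,T).round(4))
print("head",ray(297,121,.158,K,T),"tip",ray(286,234,.161,K,T),"arm",ray(290,195,.147,K,T))
E
```

```text
297 121 [0.5027 0.1749 0.1577]
275 113 [0.5037 0.1932 0.128 ]
300 98 [0.5202 0.1765 0.1388]
295 150 [0.4801 0.1696 0.1464]
291 190 [0.4472 0.1638 0.1479]
290 200 [0.438  0.1621 0.1461]
286 234 [0.4144 0.1593 0.1662]
(284, 50) [0.5719 0.2035 0.012 ]
(398, 113) [0.5419 0.053  0.012 ]
(347, 202) [0.4202 0.0763 0.012 ]
(240, 151) [0.4479 0.2265 0.012 ]
tr (336, 81) [0.555  0.1375 0.022 ]
tr (398, 113) [0.5409 0.0564 0.022 ]
tr (347, 202) [0.4224 0.0791 0.022 ]
head [0.50268125 0.17489337 0.158     ] tip [0.41247537 0.15874228 0.161     ] arm [0.44254879 0.16334054 0.147     ]
```

View pics/w1c.png

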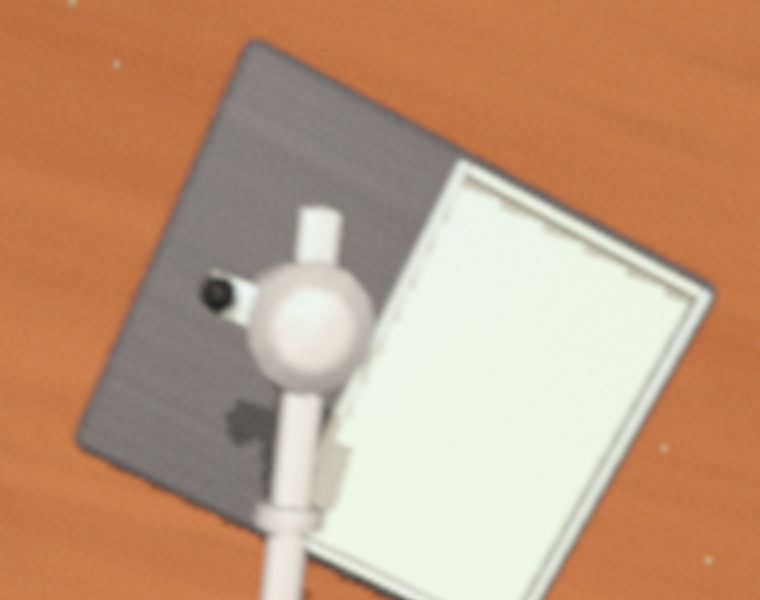

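Request:
{"op": "drive_tool", "data": {"deltas": [[0.0148,-0.0222,0,0],[0,0,0,5],[0,0,0.025,0],[0,0,0.026,0],[0,0,0.026,0],[0,0,0.026,0],[0,0,0,0],[0,0,0,0]]}}

```text
time: 2.9
tool_pos: [0.4367, 0.1885, 0.1287]
tool_rot: [[0.985, 0.17, -0.005], [0.17, -0.986, -0.001], [-0.005, 0.001, -1.0]]
ft_force: [0.6, 0.1, 0.9]
opening: -0.002
```

```bash
python3 - <<'E'
from h import *
from rig import arm
im,d,K,T=wshot("w2");s=arm.sense();print(s["tool_pos"],s["tool_rot"][:2,:2],s["ft_force"],s["ft_torque"])
E
```

```text
[0.43858361 0.18906026 0.13051503] [[ 0.98547599  0.1698146 ]
 [ 0.16981453 -0.985476  ]] [-0.60725116 -0.51803254  0.44574178] [ 0.03359946 -0.0045061  -0.02058105]
```

View pics/w2.png

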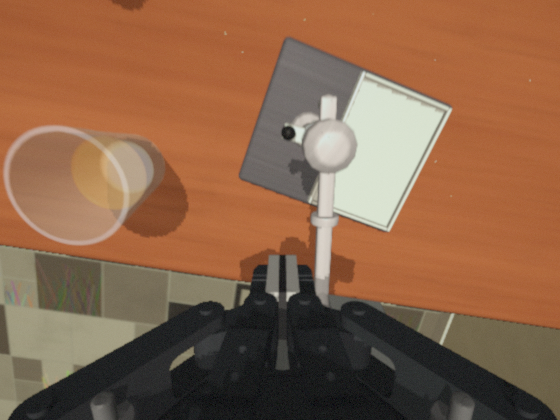

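Request:
{"op": "drive_tool", "data": {"deltas": [[0,0.002,0,0],[0,0.002,0,0],[0,0.0015,0,0],[0,0.001,0,0],[0,0,0,0],[0,0,0,0]]}}

```text
time: 3.45
tool_pos: [0.4398, 0.1833, 0.1305]
tool_rot: [[0.985, 0.17, 0.001], [0.17, -0.985, 0.0], [0.001, -0.0, -1.0]]
ft_force: [-0.0, 0.2, -0.6]
opening: -0.005
```

Request:
{"op": "drive_tool", "data": {"deltas": [[-0.0003,0.001,0,-1],[-0.0003,0.001,0,-1],[-0.00075,0.00266,0,-2.5],[-0.00075,0.00266,0,-2.5],[-0.00075,0.00266,0,-2.5],[-0.0003,0.001,0,-1],[0,0,0,0],[0,0,0,0]]}}

```text
time: 4.12
tool_pos: [0.4391, 0.1719, 0.13]
tool_rot: [[0.938, 0.347, -0.0], [0.347, -0.938, 0.0], [-0.0, -0.0, -1.0]]
ft_force: [0.1, 0.9, -0.9]
opening: 0.001
```

```bash
python3 - <<'E'
from h import *
from rig import arm
im,d,K,T=wshot("w3");s=arm.sense();print(s["tool_pos"],s["tool_rot"][:2,:2],s["ft_force"],s["ft_torque"])
E
```

```text
[0.43914302 0.17198948 0.13007778] [[ 0.93786232  0.34700759]
 [ 0.3470076  -0.93786231]] [ 0.54358566 -0.31890669  0.74246435] [-0.00465504  0.037983    0.02179541]
```

View pics/w3.png

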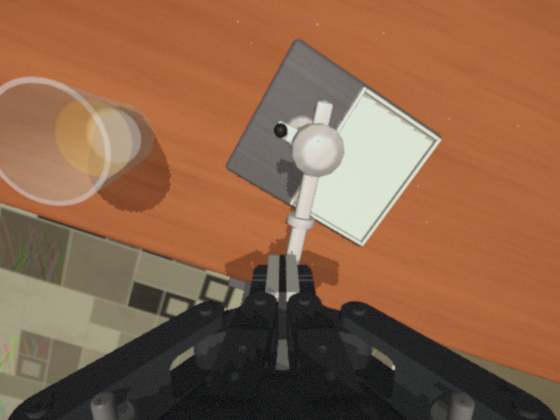

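```bash
cat >> h.py <<'E'
def hook(u,v,z,K,T):
    p=ray(u,v,z,K,T)-np.array([.5027,.1749,0]);return np.degrees(np.arctan2(p[1],p[0])).round(1),np.hypot(p[0],p[1]).round(4)
E
python3 - <<'E'
from h import *
for n,l in [("w2",[(330,145,.158),(325,221,.147),(327,190,.147)]),("w3",[(317,150,.158),(300,221,.147),(307,190,.147)])]:
    im,d,K,T=load(n+".npz");W=pts(d,K,T)
    for u,v,z in l: print(n,hook(u,v,z,K,T),ray(u,v,z,K,T).round(4),d[v,u])
im=load("w3.npz")[0]
cv2.imwrite("pics/w3c.png",cv2.resize(im[190:340,220:370],None,fx=4,fy=4,interpolation=cv2.INTER_CUBIC)[:,:,::-1])
E
```

```text
w2 (np.float64(49.2), np.float64(0.0021)) [0.5041 0.1765 0.158 ] 0.14062653
w2 (np.float64(-170.8), np.float64(0.0387)) [0.4645 0.1687 0.147 ] 0.16000782
w2 (np.float64(-170.4), np.float64(0.022)) [0.481  0.1712 0.147 ] 0.15965442
w3 (np.float64(81.4), np.float64(0.0016)) [0.5029 0.1765 0.158 ] 0.14341967
w3 (np.float64(-171.5), np.float64(0.0383)) [0.4648 0.1693 0.147 ] 0.16124997
w3 (np.float64(-172.2), np.float64(0.0212)) [0.4817 0.172  0.147 ] 0.15893452
```

View pics/w3c.png

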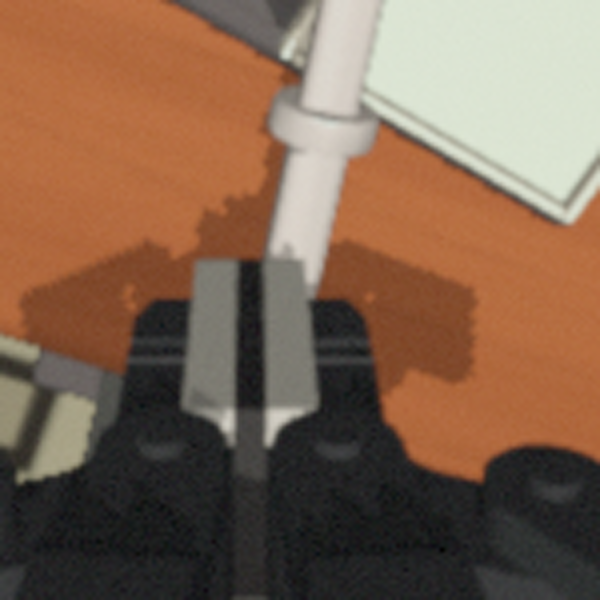

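Request:
{"op": "drive_tool", "data": {"deltas": [[0,0,0,5],[0,0,0,5],[0,0.001,0,0],[0,0.001,0,0],[0,0.001,0,0],[0,0.001,0,0],[0,0,0,0],[0,0,0,0]]}}

```text
time: 4.83
tool_pos: [0.4399, 0.1679, 0.1301]
tool_rot: [[0.984, 0.18, -0.0], [0.18, -0.984, 0.0], [-0.0, -0.0, -1.0]]
ft_force: [-0.1, 0.0, 0.4]
opening: 0.001
```

Request:
{"op": "drive_tool", "data": {"deltas": [[-0.0002,0.0011,0,-1],[-0.0004,0.0027,0,-2.5],[-0.0004,0.0027,0,-2.5],[-0.0004,0.0027,0,-2.5],[-0.0004,0.0027,0,-2.5],[-0.0002,0.0011,0,-1],[0,0,0,0],[0,0,0,0]]}}

```text
time: 5.5
tool_pos: [0.4414, 0.1549, 0.1301]
tool_rot: [[0.925, 0.379, 0.0], [0.379, -0.925, 0.0], [0.0, -0.0, -1.0]]
ft_force: [-0.7, 0.2, -0.6]
opening: -0.004
```

```bash
python3 - <<'E'
from h import *
from rig import arm
im,d,K,T=wshot("w4");s=arm.sense();print(s["tool_pos"],s["tool_rot"][:2,:2],s["ft_force"],s["ft_torque"])
E
```

```text
[0.44134454 0.15498743 0.13010417] [[ 0.9251896   0.37950521]
 [ 0.3795052  -0.9251896 ]] [-0.59557404 -0.11123065 -0.57553438] [-0.02675147  0.0272593  -0.00024013]
```

View pics/w4.png

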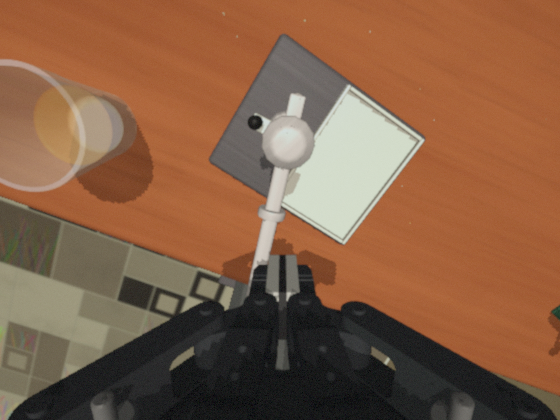

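```bash
python3 - <<'E'
from h import *
im,d,K,T=load("w4.npz");W=pts(d,K,T)
for u,v,z in [(288,140,.158),(270,213,.150),(278,185,.147),(262,245,.147)]: print(hook(u,v,z,K,T),ray(u,v,z,K,T).round(4),W[v,u].round(4))
for v in range(250,310,6): print(v,[tuple((W[v,u]).round(3)) for u in (258,274,282,293,300)])
cv2.imwrite("pics/w4c.png",cv2.resize(im[190:340,200:350],None,fx=4,fy=4,interpolation=cv2.INTER_CUBIC)[:,:,::-1])
E
```

```text
(np.float64(30.6), np.float64(0.0015)) [0.504  0.1757 0.158 ] [0.504  0.1756 0.1577]
(np.float64(-171.9), np.float64(0.037)) [0.466  0.1697 0.15  ] [0.4658 0.1696 0.1494]
(np.float64(-170.4), np.float64(0.0224)) [0.4806 0.1712 0.147 ] [0.4806 0.1712 0.1469]
(np.float64(-171.7), np.float64(0.0568)) [0.4465 0.1667 0.147 ] [0.4464 0.1666 0.1467]
250 [(np.float64(0.443), np.float64(0.168), np.float64(0.146)), (np.float64(0.383), np.float64(0.138), np.float64(0.0)), (np.float64(0.386), np.float64(0.13), np.float64(0.0)), (np.float64(0.391), np.float64(0.119), np.float64(0.001)), (np.float64(0.393), np.float64(0.112), np.float64(-0.0))]
256 [(np.float64(0.44), np.float64(0.166), np.float64(0.147)), (np.float64(0.451), np.float64(0.161), np.float64(0.165)), (np.float64(0.453), np.float64(0.158), np.float64(0.166)), (np.float64(0.454), np.float64(0.152), np.float64(0.164)), (np.float64(0.386), np.float64(0.109), np.float64(-0.001))]
262 [(np.float64(0.436), np.float64(0.165), np.float64(0.146)), (np.float64(0.451), np.float64(0.161), np.float64(0.172)), (np.float64(0.453), np.float64(0.158),
[... 1530 characters left out ...]
454), np.float64(0.153), np.float64(0.197)), (np.float64(0.452), np.float64(0.149), np.float64(0.191))]
298 [(np.float64(0.451), np.float64(0.166), np.float64(0.204)), (np.float64(0.452), np.float64(0.16), np.float64(0.201)), (np.float64(0.45), np.float64(0.157), np.float64(0.197)), (np.float64(0.455), np.float64(0.154), np.float64(0.203)), (np.float64(0.457), np.float64(0.152), np.float64(0.205))]
304 [(np.float64(0.45), np.float64(0.166), np.float64(0.206)), (np.float64(0.453), np.float64(0.161), np.float64(0.206)), (np.float64(0.448), np.float64(0.155), np.float64(0.197)), (np.float64(0.456), np.float64(0.155), np.float64(0.208)), (np.float64(0.456), np.float64(0.152), np.float64(0.207))]
```

View pics/w4c.png

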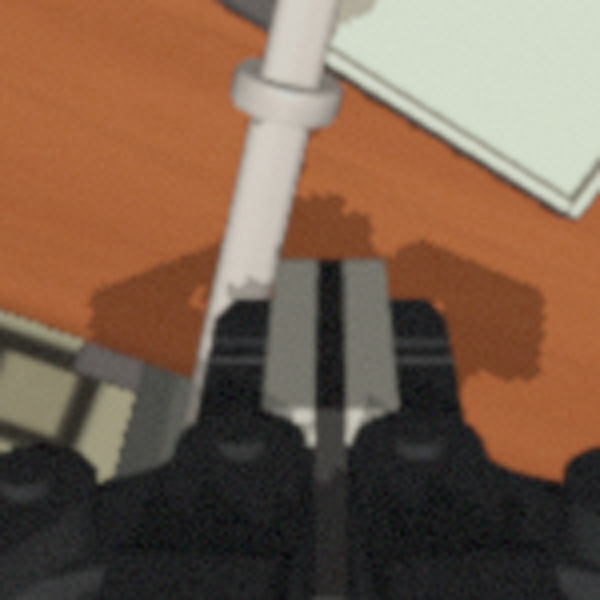

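The hook hasn't moved. The wrist depth puts the fingertips at z≈0.164, while the reported TCP is at 0.130, so the fingers passed above the arm. I'll check this with the scene camera.

```bash
python3 - <<'E'
from h import *
from rig import arm,viewer
im,d=viewer.get_image("scene");i=viewer.camera_info("scene");K,T=i["mtx"],i["T"]
np.savez("s1.npz",im=im,d=d,K=K,T=T)
W=pts(d,K,T)
Ti=np.linalg.inv(T)
for z in (.13,.163,.18):
    P=Ti@np.array([.4414,.155,z,1]);q=K@P[:3]/P[2];print(z,q[:2].round(1),P[2].round(3))
c=(K@(Ti@np.array([.4414,.155,.16,1]))[:3]);c=(c/c[2]).astype(int);u,v=c[:2]
cv2.imwrite("pics/s1c.png",cv2.resize(im[v-60:v+60,u-70:u+70],None,fx=5,fy=5,interpolation=cv2.INTER_CUBIC)[:,:,::-1]);print(u-70,v-60)
E
```

```text
0.13 [265.4 278.6] 0.932
0.163 [264.9 268.4] 0.911
0.18 [264.6 263. ] 0.9
194 209
```

View pics/s1c.png

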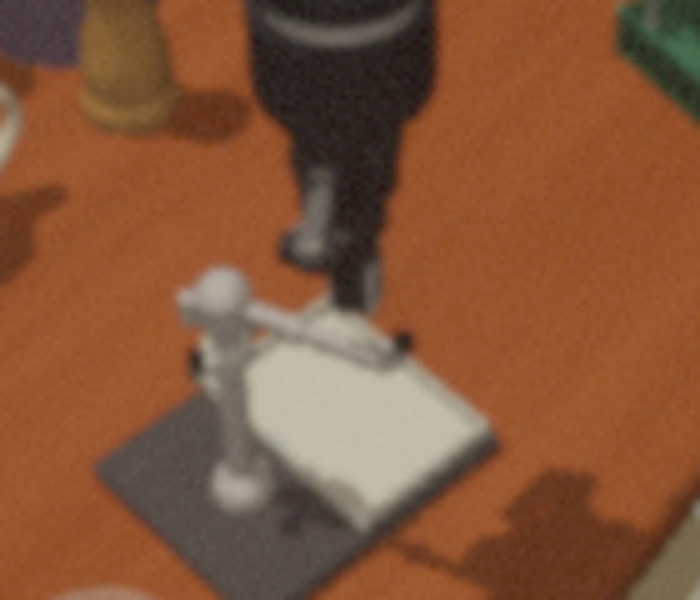

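The scene view has the real fingertip at crop (358,308), i.e. z≈0.16, above the arm. So the real finger ends sit about 32 mm above the reported TCP, and two views agree on it. I'll allow for that: back off to the +y side, then go lower.

Request:
{"op": "drive_tool", "data": {"deltas": [[0.005,-0.0164,0,0],[0.0051,-0.0164,0,0],[0,0,0,6.4],[0,0,0,6.4],[0,0,0.016,0],[0,0,0.016,0],[0,0,0,0],[0,0,0,0]]}}

```text
time: 6.27
tool_pos: [0.4372, 0.189, 0.0973]
tool_rot: [[0.986, 0.166, -0.003], [0.166, -0.986, -0.001], [-0.003, 0.0, -1.0]]
ft_force: [0.5, 0.2, 0.2]
opening: 0.001
```

Request:
{"op": "drive_tool", "data": {"deltas": [[0,0.001,0,0],[0,0.001,0,0],[0,0.001,0,0],[0,0.001,0,0],[0,0.001,0,0],[0,0,0,0],[0,0,0,0]]}}

```text
time: 6.85
tool_pos: [0.4392, 0.1841, 0.0983]
tool_rot: [[0.986, 0.165, 0.0], [0.165, -0.986, 0.0], [0.0, 0.0, -1.0]]
ft_force: [-1.3, -0.2, -0.7]
opening: 0.0
```

```bash
python3 - <<'E'
from h import *
from rig import arm
im,d,K,T=wshot("w5");s=arm.sense();print(s["tool_pos"],s["tool_rot"][:2,:2],s["ft_force"],s["ft_torque"])
cv2.imwrite("pics/w5c.png",cv2.resize(im[90:310,180:400],None,fx=2.7,fy=2.7,interpolation=cv2.INTER_CUBIC)[:,:,::-1])
E
```

```text
[0.43909466 0.18411008 0.09817403] [[ 0.98622395  0.16541556]
 [ 0.16541556 -0.98622396]] [-0.18187175 -0.54548507 -0.25544214] [ 0.05112464 -0.01429167  0.00846199]
```

View pics/w5c.png

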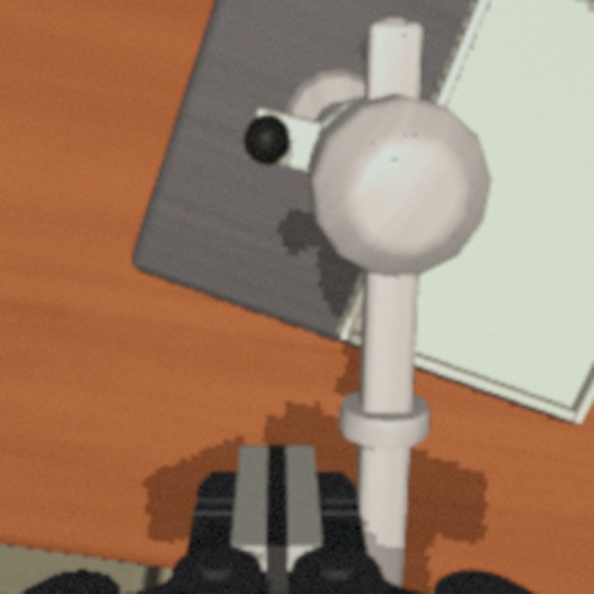

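```bash
python3 - <<'E'
from h import *
im,d,K,T=load("w5.npz");W=pts(d,K,T)
print(W[141,279],W[158,328])
g=cv2.cvtColor(im,cv2.COLOR_RGB2GRAY)[125:158,262:296];m=(g<60).astype(np.uint8)
n,l,st,c=cv2.connectedComponentsWithStats(m)
for i in range(1,n): print(st[i],c[i]+[262,125])
i=1+np.argmax(st[1:,4]);u,v=c[i]+[262,125]
for z in(.125,.128,.131):
    p=ray(u,v,z,K,T)-np.array([.5033,.1757,z]);print(z,np.degrees(np.arctan2(p[1],p[0])),np.hypot(p[0],p[1]))
for (u,v) in [(327,100),(328,160)]: print(W[v,u])
E
```

```text
[0.50428578 0.19470737 0.12859144] [0.50365393 0.17628591 0.15685545]
[  9   8  16  18 210] [278.1952381  141.52380952]
0.125 88.83937928594418 0.019317591098892088
0.128 88.0766514032625 0.019333626360307495
0.131 87.31532233150539 0.019353081747700365
[0.52422144 0.17833303 0.13759757]
[0.50302603 0.17625278 0.1575595 ]
```

Request:
{"op": "drive_tool", "data": {"deltas": [[0,0.001,0,0],[0,0.001,0,0],[0,0.001,0,0],[0,0.001,0,0],[0,0,0,0],[0,0,0,0]]}}

```text
time: 7.4
tool_pos: [0.4396, 0.1802, 0.0981]
tool_rot: [[0.986, 0.165, -0.0], [0.165, -0.986, 0.0], [-0.0, -0.0, -1.0]]
ft_force: [-0.9, 2.1, 0.5]
opening: 0.001
```

Request:
{"op": "drive_tool", "data": {"deltas": [[-0.0003,0.0011,0,-1],[-0.0006,0.0027,0,-2.5],[-0.0006,0.0027,0,-2.5],[-0.0006,0.0027,0,-2.5],[-0.0006,0.0027,0,-2.5],[-0.0006,0.0027,0,-2.5],[-0.0006,0.0027,0,-2.5],[-0.0006,0.0027,0,-2.5]]}}

```text
time: 8.07
tool_pos: [0.4417, 0.16, 0.0981]
tool_rot: [[0.881, 0.473, 0.001], [0.473, -0.881, 0.001], [0.001, -0.0, -1.0]]
ft_force: [-0.1, 3.0, 0.5]
opening: -0.003
```

Request:
{"op": "drive_tool", "data": {"deltas": [[-0.0006,0.0027,0,-2.5],[-0.0006,0.0027,0,-2.5],[-0.0006,0.0027,0,-2.5],[-0.0006,0.0027,0,-2.5],[-0.0006,0.0027,0,-2.5],[-0.0003,0.0011,0,-1],[0,0,0,0],[0,0,0,0]]}}

```text
time: 8.73
tool_pos: [0.4468, 0.1456, 0.098]
tool_rot: [[0.749, 0.663, -0.0], [0.663, -0.749, -0.001], [-0.0, 0.0, -1.0]]
ft_force: [0.6, 0.6, 0.5]
opening: -0.001
```

```bash
python3 - <<'E'
from h import *
from rig import arm
im,d,K,T=wshot("w6");s=arm.sense();print(s["tool_pos"],s["tool_rot"][:2,:2],s["ft_force"],s["ft_torque"])
cv2.imwrite("pics/w6c.png",cv2.resize(im[90:310,180:400],None,fx=2.7,fy=2.7,interpolation=cv2.INTER_CUBIC)[:,:,::-1])
E
```

```text
[0.44674551 0.14564299 0.09798863] [[ 0.74892267  0.6626574 ]
 [ 0.66265723 -0.74892253]] [-0.55273728  1.41037509  0.18388662] [0.15875228 0.01225901 0.05332513]
```

View pics/w6c.png

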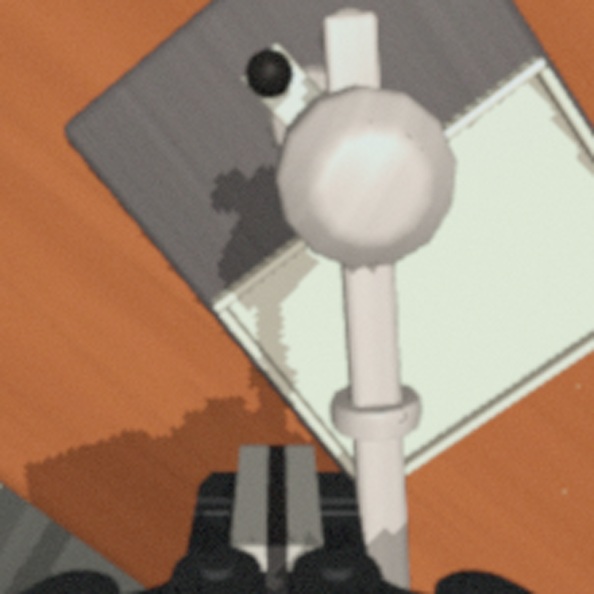

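```bash
cat >> h.py <<'E'
def pix(c,u0=180,v0=90,f=2.7): return u0+c[0]/f, v0+c[1]/f
def ang(K,T,head,arm_,zh=.158,za=.147):
    a=ray(*head,zh,K,T);b=ray(*arm_,za,K,T);p=(b-a)[:2];return np.degrees(np.arctan2(p[1],p[0])).round(1),np.hypot(*p).round(4),a.round(4)
E
python3 - <<'E'
from h import *
for n,h,a in [("w5",(400,185),(384,485)),("w6",(367,175),(381,485))]:
    im,d,K,T=load(n+".npz");print(ang(K,T,pix(h),pix(a)))
E
```

```text
(np.float64(-169.1), np.float64(0.0505), array([0.5036, 0.1764, 0.158 ]))
(np.float64(-132.7), np.float64(0.052), array([0.503 , 0.1766, 0.158 ]))
```

Request:
{"op": "drive_tool", "data": {"deltas": [[-0.0003,0.0016,0,-1.5],[-0.0003,0.0016,0,-1.5],[-0.0003,0.0016,0,-1.5],[-0.0003,0.0016,0,-1.5],[-0.0003,0.0016,0,-1.5],[0,0,0,0],[0,0,0,0]]}}

```text
time: 9.37
tool_pos: [0.451, 0.1391, 0.098]
tool_rot: [[0.656, 0.754, -0.001], [0.754, -0.656, -0.0], [-0.001, -0.0, -1.0]]
ft_force: [-1.5, 2.7, 0.7]
opening: 0.0
```

Request:
{"op": "drive_tool", "data": {"deltas": [[-0.0001,0.0004,0,-0.4],[-0.0001,0.0004,0,-0.4],[-0.0001,0.0004,0,-0.4],[0,0,0,0],[0,0,0,0]]}}

```text
time: 9.78
tool_pos: [0.4518, 0.1381, 0.098]
tool_rot: [[0.64, 0.769, -0.001], [0.769, -0.64, -0.0], [-0.0, -0.0, -1.0]]
ft_force: [-2.0, 0.6, 0.9]
opening: 0.002
```

Request:
{"op": "drive_tool", "data": {"deltas": [[-0.0001,0.0004,0,-0.4],[-0.0001,0.0004,0,-0.4],[-0.0001,0.0004,0,-0.4],[0,0,0,0],[0,0,0,0]]}}

```text
time: 10.2
tool_pos: [0.4527, 0.1371, 0.098]
tool_rot: [[0.624, 0.782, -0.0], [0.782, -0.624, -0.0], [-0.0, -0.0, -1.0]]
ft_force: [-1.0, 0.7, 0.3]
opening: 0.001
```

```bash
python3 - <<'E'
from h import *
from rig import arm
im,d,K,T=wshot("w7");s=arm.sense();print(s["tool_pos"],s["ft_force"])
cv2.imwrite("pics/w7c.png",cv2.resize(im[90:310,180:400],None,fx=2.7,fy=2.7,interpolation=cv2.INTER_CUBIC)[:,:,::-1])
E
```

```text
[0.45265238 0.1370647  0.09797978] [-2.04437669  1.06467441 -0.05114313]
```

View pics/w7c.png

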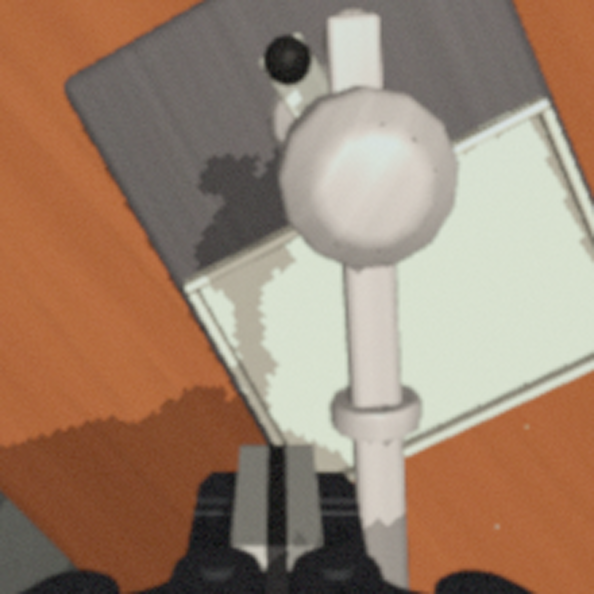

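The black pin at crop (288,60) is now about 3 mm from the lug edge at (330,60), so there are roughly 6–8° to go. I'll advance 4°, then go in small steps.

Request:
{"op": "drive_tool", "data": {"deltas": [[-0.0002,0.0011,0,-1],[-0.0002,0.0011,0,-1],[-0.0001,0.0005,0,-0.5],[-0.0001,0.0005,0,-0.5],[-0.0001,0.0005,0,-0.5],[0,0,0,0],[0,0,0,0]]}}

```text
time: 10.83
tool_pos: [0.4553, 0.1342, 0.098]
tool_rot: [[0.575, 0.818, -0.0], [0.818, -0.575, -0.0], [-0.0, 0.0, -1.0]]
ft_force: [-2.4, -0.9, 0.2]
opening: -0.005
```

Request:
{"op": "drive_tool", "data": {"deltas": [[-0.0001,0.0004,0,-0.4],[-0.0001,0.0004,0,-0.4],[-0.0001,0.0004,0,-0.4],[0,0,0,0],[0,0,0,0]]}}

```text
time: 11.25
tool_pos: [0.4561, 0.1334, 0.0981]
tool_rot: [[0.557, 0.83, -0.0], [0.83, -0.557, -0.0], [-0.0, -0.0, -1.0]]
ft_force: [-2.6, 0.0, -0.4]
opening: -0.001
```

```bash
python3 - <<'E'
from h import *
from rig import arm
im,d,K,T=wshot("w8");s=arm.sense();print(s["tool_pos"],s["ft_force"])
cv2.imwrite("pics/w8c.png",cv2.resize(im[90:310,180:400],None,fx=2.7,fy=2.7,interpolation=cv2.INTER_CUBIC)[:,:,::-1])
E
```

```text
[0.45607363 0.13340481 0.09804439] [-2.57895462 -0.09158406 -0.38288823]
```

View pics/w8c.png

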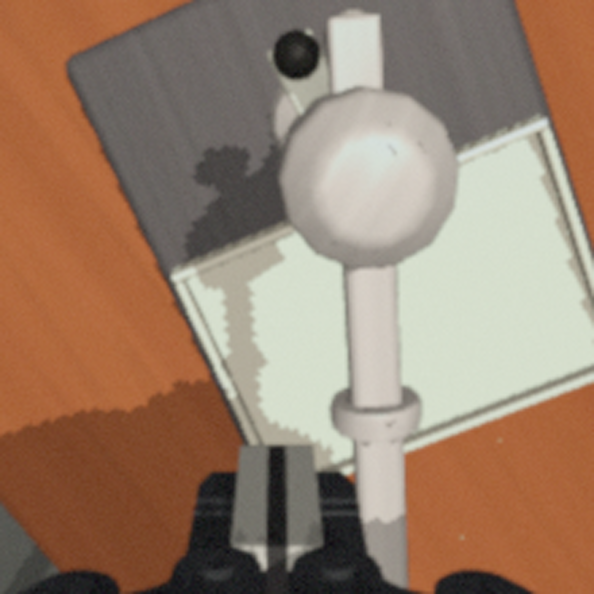

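Request:
{"op": "drive_tool", "data": {"deltas": [[-0.0001,0.0004,0,-0.4],[-0.0001,0.0004,0,-0.4],[-0.0001,0.0004,0,-0.4],[-0.0001,0.0004,0,-0.4],[0,0,0,0],[0,0,0,0]]}}

```text
time: 11.8
tool_pos: [0.4573, 0.1322, 0.0981]
tool_rot: [[0.534, 0.846, 0.0], [0.846, -0.534, -0.0], [0.0, 0.0, -1.0]]
ft_force: [-2.6, 0.2, -0.0]
opening: 0.005
```

Request:
{"op": "drive_tool", "data": {"deltas": [[0,0,0,0]]}}

```text
time: 11.88
tool_pos: [0.4573, 0.1322, 0.0981]
tool_rot: [[0.534, 0.845, 0.0], [0.845, -0.534, -0.0], [0.0, 0.0, -1.0]]
ft_force: [-1.9, -0.8, -0.3]
opening: 0.001
```

Request:
{"op": "drive_tool", "data": {"deltas": [[-0.0001,0.0004,0,-0.4],[-0.0001,0.0004,0,-0.4],[-0.0001,0.0004,0,-0.4],[0,0,0,0],[0,0,0,0]]}}

```text
time: 12.3
tool_pos: [0.4581, 0.1314, 0.0981]
tool_rot: [[0.516, 0.856, 0.0], [0.856, -0.516, 0.0], [0.0, 0.0, -1.0]]
ft_force: [-2.7, -1.0, -0.5]
opening: 0.001
```

Request:
{"op": "drive_tool", "data": {"deltas": [[0,0,0,0]]}}

```text
time: 12.38
tool_pos: [0.4581, 0.1314, 0.0981]
tool_rot: [[0.516, 0.856, 0.0], [0.856, -0.516, 0.0], [0.0, 0.0, -1.0]]
ft_force: [-2.1, 0.1, -0.5]
opening: -0.001
```

Request:
{"op": "drive_tool", "data": {"deltas": [[-0.0001,0.0004,0,-0.4],[-0.0001,0.0004,0,-0.4],[-0.0001,0.0004,0,-0.4],[0,0,0,0],[0,0,0,0]]}}

```text
time: 12.8
tool_pos: [0.4588, 0.1306, 0.0981]
tool_rot: [[0.498, 0.867, -0.0], [0.867, -0.498, 0.0], [-0.0, -0.0, -1.0]]
ft_force: [-3.9, 0.0, -0.3]
opening: 0.001
```

Request:
{"op": "drive_tool", "data": {"deltas": [[0,0,0,0]]}}

```text
time: 12.88
tool_pos: [0.4588, 0.1306, 0.098]
tool_rot: [[0.498, 0.867, -0.0], [0.867, -0.498, 0.0], [-0.0, -0.0, -1.0]]
ft_force: [-3.7, 1.5, 0.2]
opening: -0.002
```

```bash
python3 - <<'E'
from h import *
from rig import arm
im,d,K,T=wshot("w9");s=arm.sense();print(s["tool_pos"],s["ft_force"])
cv2.imwrite("pics/w9c.png",cv2.resize(im[90:310,180:400],None,fx=2.7,fy=2.7,interpolation=cv2.INTER_CUBIC)[:,:,::-1])
E
```

```text
[0.45886965 0.13056631 0.09807333] [-3.00763828  1.00113647 -0.7753986 ]
```

View pics/w9c.png

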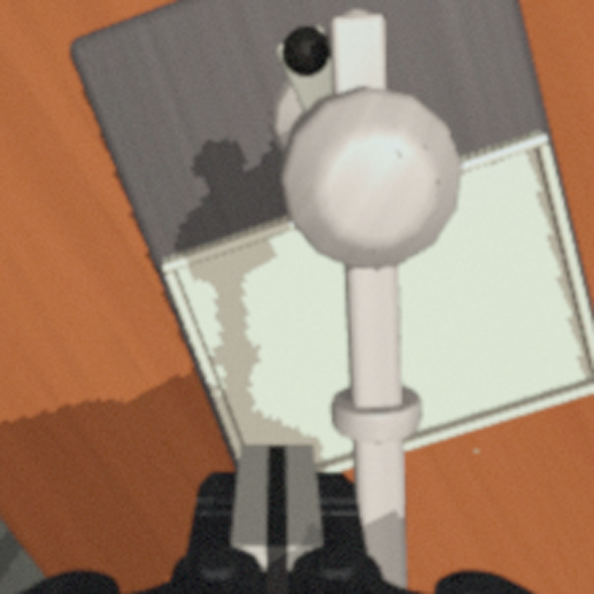

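The pin edge at crop (328,50) now meets the lug edge at (333,50), and the reaction has risen from about 2 N to 3–4 N. I'll press slightly further.

Request:
{"op": "drive_tool", "data": {"deltas": [[0,0.0003,0,0],[0,0.0003,0,0],[0,0,0,0],[0,0,0,0]]}}

```text
time: 13.27
tool_pos: [0.4593, 0.1303, 0.098]
tool_rot: [[0.498, 0.867, -0.0], [0.867, -0.498, 0.0], [-0.0, -0.0, -1.0]]
ft_force: [-4.0, 1.1, 0.9]
opening: 0.003
```

Request:
{"op": "drive_tool", "data": {"deltas": [[0,0,0,0]]}}

```text
time: 13.35
tool_pos: [0.4593, 0.1303, 0.098]
tool_rot: [[0.498, 0.867, -0.0], [0.867, -0.498, 0.0], [-0.0, -0.0, -1.0]]
ft_force: [-4.7, 1.0, -0.6]
opening: 0.0
```

Request:
{"op": "drive_tool", "data": {"deltas": [[0,0.0003,0,0],[0,0.0002,0,0],[0,0,0,0],[0,0,0,0],[0,0,0,0]]}}

```text
time: 13.77
tool_pos: [0.4598, 0.13, 0.098]
tool_rot: [[0.498, 0.867, -0.0], [0.867, -0.498, 0.0], [-0.0, -0.0, -1.0]]
ft_force: [-5.0, 2.4, -0.1]
opening: 0.002
```

Request:
{"op": "drive_tool", "data": {"deltas": [[0,0,0,0]]}}

```text
time: 13.85
tool_pos: [0.4598, 0.13, 0.098]
tool_rot: [[0.498, 0.867, -0.0], [0.867, -0.498, 0.0], [-0.0, -0.0, -1.0]]
ft_force: [-4.6, 2.2, -0.0]
opening: -0.0
```

Request:
{"op": "drive_tool", "data": {"deltas": [[0,0,0,0]]}}

```text
time: 13.93
tool_pos: [0.4598, 0.13, 0.098]
tool_rot: [[0.498, 0.867, -0.0], [0.867, -0.498, 0.0], [-0.0, -0.0, -1.0]]
ft_force: [-3.5, 2.2, -0.1]
opening: 0.003
```

Request:
{"op": "drive_tool", "data": {"deltas": [[0,0.0003,0,0],[0,0,0,0],[0,0,0,0],[0,0,0,0]]}}

```text
time: 14.27
tool_pos: [0.46, 0.1299, 0.098]
tool_rot: [[0.498, 0.867, -0.0], [0.867, -0.498, 0.0], [-0.0, -0.0, -1.0]]
ft_force: [-4.3, 1.7, 0.3]
opening: -0.002
```

Request:
{"op": "drive_tool", "data": {"deltas": [[0,-0.001,0,0],[0,-0.004,0,0],[0,-0.008,0,0],[0,-0.008,0,0],[0,0,-0.03,0],[0,0,-0.035,0],[0,0,-0.035,0],[0,0,0,0]]}}

```text
time: 14.93
tool_pos: [0.4475, 0.1413, 0.2064]
tool_rot: [[0.497, 0.867, 0.017], [0.867, -0.498, 0.002], [0.01, 0.014, -1.0]]
ft_force: [1.3, -0.3, 0.9]
opening: 0.001
```

```bash
python3 - <<'E'
from h import *
from rig import arm
im,d,K,T=wshot("w10");s=arm.sense();print(s["tool_pos"],s["tool_rot"][:2,:2],s["ft_force"],s["q"])
E
```

```text
[0.44579058 0.1410247  0.20335893] [[ 0.49767598  0.86727635]
 [ 0.86733339 -0.49772611]] [-0.38082881  0.09190735 -0.41833864] [ 6.94210730e+00 -2.15449477e+00  1.03172252e+02 -1.52599619e-02
  7.82763272e+01  3.67943828e+01]
```

View pics/w10.png

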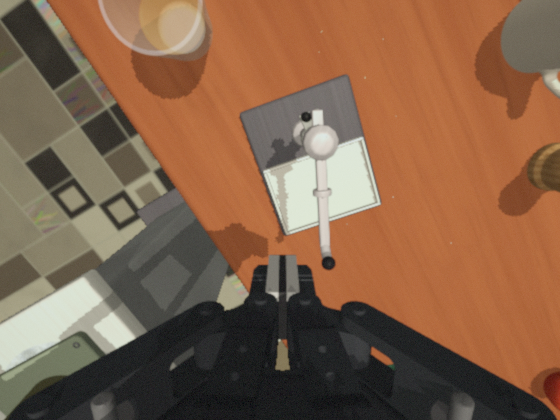

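The hook lies over the tray with the lug against the pin: head at (320,142), ball at (328,263). I'll measure the seat, then go to the caddy.

```bash
python3 - <<'E'
from h import *
im,d,K,T=load("w10.npz");W=pts(d,K,T)
print(ang(K,T,(320.5,142),(328,263),.158,.161),ang(K,T,(320.5,142),(324.5,225)),W[142,320],W[263,328])
im,d,K,T=load("top0.npz")
W=pts(d,K,T);z=W[...,2];m=(z>.1)&(z<.125);m[:,:335]=0;m[:,375:]=0;m[:205]=0;m[258:]=0
p=W[m];print(len(p),p.mean(0));c=p[:,:2].mean(0);u,s,v=np.linalg.svd(p[:,:2]-c);print(v[0],np.ptp((p[:,:2]-c)@v[0]))
E
```

```text
(np.float64(-114.3), np.float64(0.092), array([0.5016, 0.1764, 0.158 ])) (np.float64(-113.7), np.float64(0.0657), array([0.5016, 0.1764, 0.158 ])) [0.50140047 0.17640006 0.15670212] [0.4641567  0.0949977  0.16569193]
167 [ 0.4718868  -0.22054361  0.1119589 ]
[-0.93422687  0.35667933] 0.11883882039900315
```

Request:
{"op": "drive_tool", "data": {"deltas": [[-0.0305,0.0173,0,0],[-0.0305,0.0173,0,0],[-0.0305,0.0173,0,0],[-0.0305,0.0173,0,0],[-0.0305,0.0173,0,0],[-0.0305,0.0173,0,0],[-0.0305,0.0173,0,0],[-0.0305,0.0173,0,0]]}}

```text
time: 15.65
tool_pos: [0.4395, -0.1415, 0.1971]
tool_rot: [[0.498, 0.867, -0.001], [0.867, -0.498, 0.0], [-0.0, -0.001, -1.0]]
ft_force: [1.5, 0.3, -0.2]
opening: -0.001
```

Request:
{"op": "drive_tool", "data": {"deltas": [[-0.0305,0.0173,0,0],[-0.0305,0.0173,0,0],[0,0,0,6.7],[0,0,0,6.7],[0,0,0,6.7],[0,0,0,6.7],[0,0,0,6.7],[0,0,0,6.7]], "fingers": -1}}

```text
time: 16.32
tool_pos: [0.4394, -0.2099, 0.1968]
tool_rot: [[0.942, 0.335, -0.001], [0.335, -0.942, 0.001], [-0.001, -0.001, -1.0]]
ft_force: [0.2, -0.5, 0.2]
opening: 1.0
```

Request:
{"op": "drive_tool", "data": {"deltas": [[0,0,0,6.8],[0,0,0,6.8],[0,0,0,6.8],[0,0,0,6.8],[0,0,0,6.8],[0,0,0,6.8],[0,0,0,0],[0,0,0,0]]}}

```text
time: 16.98
tool_pos: [0.4396, -0.2099, 0.1972]
tool_rot: [[0.936, -0.353, -0.001], [-0.353, -0.936, 0.001], [-0.001, -0.0, -1.0]]
ft_force: [0.1, 0.1, 0.3]
opening: 1.002
```

```bash
python3 - <<'E'
from h import *
from rig import arm
im,d,K,T=wshot("w11");s=arm.sense();print(s["tool_pos"],s["tool_rot"][:2,:2],s["ft_force"],s["q"],s["opening"])
W=pts(d,K,T);z=W[...,2]
m=((z>.1)&(z<.122)).astype(np.uint8);n,l,st,c=cv2.connectedComponentsWithStats(m)
for i in range(1,n):
    if st[i,4]>200:
        p=W[l==i];cc=p[:,:2].mean(0);u,S,v=np.linalg.svd(p[:,:2]-cc,full_matrices=False);q=(p[:,:2]-cc)@v.T;print(st[i],cc,p[:,2].mean(),v[0],np.ptp(q,0),"mid",cc+v[0]*(q[:,0].max()+q[:,0].min())/2)
E
```

```text
[ 0.43971867 -0.20998383  0.19741937] [[ 0.93542945 -0.35351266]
 [-0.35351245 -0.93542973]] [-0.20223057  0.19394457 -0.30064071] [-3.57111476e+01  1.25561857e+00  1.00507050e+02 -6.27568656e-03
  7.82853574e+01  7.49924426e+01] 1.00137456073439
[ 277   88   13  145 1725] [ 0.47749036 -0.22563238] 0.11243363152769037 [-0.93493781  0.35481162] [0.11942477 0.00963786] mid [ 0.47410962 -0.22434938]
```

View pics/w11.png

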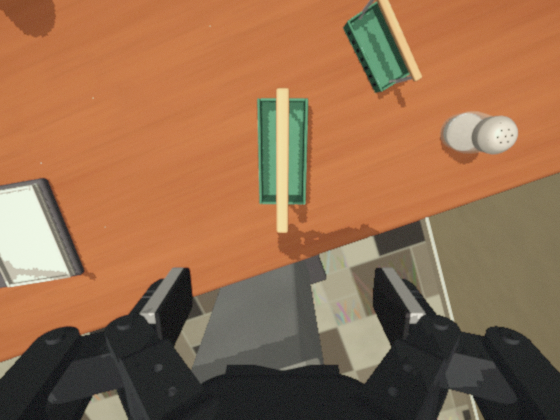

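The wrist view shows the bar from (283,90) to (283,232), centred between the fingers. It measures 119 × 10 mm at z = 0.112, so this is the right caddy. Descend onto the near half.

Request:
{"op": "drive_tool", "data": {"deltas": [[0.007,0.001,0.02,0],[0,0,0.025,0],[0,0,0.025,0],[0,0,0.025,0],[0,0,0.025,0],[0,0,0.018,0],[0,0,0,0],[0,0,0,0]]}}

```text
time: 17.7
tool_pos: [0.4453, -0.2131, 0.0591]
tool_rot: [[0.935, -0.355, -0.002], [-0.355, -0.935, 0.002], [-0.003, -0.001, -1.0]]
ft_force: [0.1, -0.7, 0.2]
opening: 1.003
```

```bash
python3 - <<'E'
from h import *
from rig import arm
im,d,K,T=wshot("w12");s=arm.sense();print(s["tool_pos"],s["ft_force"])
W=pts(d,K,T)
for v in range(150,420,15): print(v,W[v,278].round(3))
for u,v in [(165,280),(400,280),(170,300),(390,300)]:print(u,v,W[v,u].round(3))
E
```

```text
[ 0.4465795  -0.21399117  0.06050737] [-0.31039841  0.01563502 -0.00381588]
150 [ 0.507 -0.236  0.113]
165 [ 0.502 -0.234  0.113]
180 [ 0.496 -0.232  0.112]
195 [ 0.49  -0.229  0.112]
210 [ 0.485 -0.227  0.113]
225 [ 0.479 -0.225  0.113]
240 [ 0.473 -0.223  0.113]
255 [ 0.466 -0.22   0.113]
270 [ 0.459 -0.218  0.112]
285 [ 0.453 -0.215  0.112]
300 [ 0.446 -0.212  0.113]
315 [ 0.438 -0.21   0.112]
330 [ 0.431 -0.207  0.112]
345 [ 0.424 -0.204  0.113]
360 [ 0.11  -0.079 -0.237]
375 [ 0.457 -0.217  0.166]
390 [ 0.457 -0.218  0.17 ]
405 [ 0.457 -0.218  0.175]
165 280 [ 0.475 -0.174  0.118]
400 280 [ 0.44  -0.264  0.117]
170 300 [ 0.47  -0.178  0.128]
390 300 [ 0.438 -0.257  0.125]
```

View pics/w12.png

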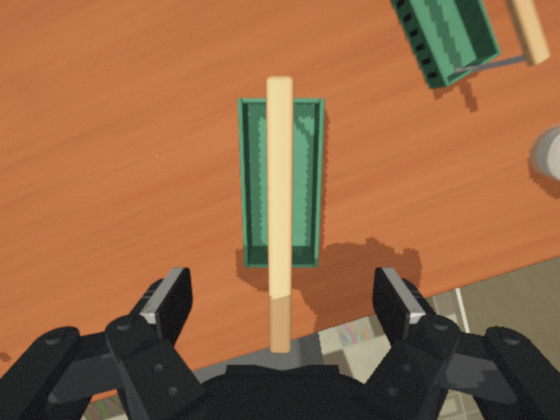

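Request:
{"op": "drive_tool", "data": {"deltas": [[0,0,0,0],[0,0,0,0],[0,0,0,0],[0,0,0,0],[0,0,0,0],[0,0,0,0],[0,0,0,0],[0,0,0,0]], "fingers": 1, "grip_force": 70}}

```text
time: 18.42
tool_pos: [0.4465, -0.2137, 0.0605]
tool_rot: [[0.934, -0.356, 0.001], [-0.356, -0.934, 0.0], [0.0, -0.0, -1.0]]
ft_force: [-1.0, 1.4, 4.6]
opening: 0.097
```

Request:
{"op": "drive_tool", "data": {"deltas": [[0,0,-0.003,0],[0,0,-0.006,0],[0,0,-0.01,0],[0,0,-0.01,0],[0,0,0,0],[0,0,0,0],[0,0,0,0],[0,0,0,0]]}}

```text
time: 19.08
tool_pos: [0.4459, -0.2136, 0.0887]
tool_rot: [[0.934, -0.356, -0.001], [-0.356, -0.934, 0.0], [-0.001, -0.0, -1.0]]
ft_force: [-0.6, 1.2, -1.4]
opening: 0.098
```

```bash
python3 - <<'E'
from h import *
from rig import arm
im,d,K,T=wshot("w13");s=arm.sense();print(s["tool_pos"],s["tool_rot"],s["ft_force"],s["opening"])
W=pts(d,K,T)
for v in range(70,300,20): print(v,W[v,280].round(3))
E
```

```text
[ 0.44581998 -0.21356441  0.08863234] [[ 9.34357977e-01 -3.56334722e-01 -8.58665082e-04]
 [-3.56334315e-01 -9.34358338e-01  5.92683378e-04]
 [-1.01349455e-03 -2.47806608e-04 -9.99999456e-01]] [ 0.47474682 -0.11963267 -1.69946309] 0.10433061629720967
70 [ 0.549 -0.252 -0.   ]
90 [ 0.527 -0.244  0.141]
110 [ 0.52  -0.242  0.141]
130 [ 0.514 -0.239  0.141]
150 [ 0.507 -0.237  0.141]
170 [ 0.5   -0.234  0.141]
190 [ 0.492 -0.231  0.139]
210 [ 0.484 -0.228  0.14 ]
230 [ 0.477 -0.225  0.142]
250 [ 0.468 -0.222  0.142]
270 [ 0.459 -0.219  0.142]
290 [ 0.45  -0.215  0.142]
```

View pics/w13.png

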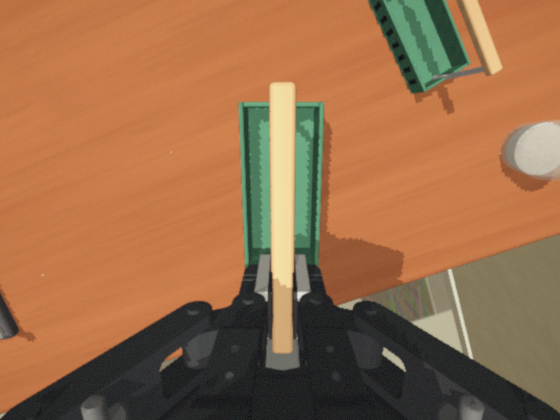

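The caddy is held level, with the bar middle 30 mm from the grip. Carry it to just outside the hook tip at travel height.

Request:
{"op": "drive_tool", "data": {"deltas": [[0,0,-0.015,0],[-0.0052,-0.0099,-0.007,0],[-0.0103,-0.0197,-0.007,0],[-0.0103,-0.0197,-0.007,0],[-0.0103,-0.0197,-0.0076,0],[-0.0103,-0.0197,0,0],[-0.0103,-0.0197,0,0],[-0.0103,-0.0197,0,0]]}}

```text
time: 19.8
tool_pos: [0.4289, -0.0686, 0.1328]
tool_rot: [[0.934, -0.356, 0.001], [-0.356, -0.934, 0.0], [0.0, -0.0, -1.0]]
ft_force: [-0.7, 0.3, -1.2]
opening: 0.1
```

Request:
{"op": "drive_tool", "data": {"deltas": [[-0.0103,-0.0197,0,0],[-0.0103,-0.0197,0,0],[-0.0103,-0.0197,0,0],[-0.0103,-0.0197,0,0],[-0.0103,-0.0197,0,1],[-0.0051,-0.0098,0,2],[0,0,0,0],[0,0,0,0]]}}

```text
time: 20.47
tool_pos: [0.4147, 0.0518, 0.1326]
tool_rot: [[0.916, -0.402, 0.0], [-0.402, -0.916, -0.0], [0.0, 0.0, -1.0]]
ft_force: [0.7, -0.4, -1.0]
opening: 0.1
```

```bash
python3 - <<'E'
from h import *
from rig import arm
im,d,K,T=wshot("w14");s=arm.sense();print(s["tool_pos"],s["tool_rot"],s["ft_force"],s["opening"])
W=pts(d,K,T)
for v in range(70,300,20): print(v,W[v,282].round(3))
E
```

```text
[0.41501153 0.05122669 0.13270732] [[ 9.15100242e-01 -4.03226361e-01  2.21759959e-04]
 [-4.03226261e-01 -9.15100229e-01 -3.91559687e-04]
 [ 3.60819777e-04  2.68896925e-04 -9.99999899e-01]] [ 0.16805511 -0.32772642 -1.57254186] 0.0973529528439025
70 [0.52  0.005 0.001]
90 [0.494 0.016 0.183]
110 [0.487 0.019 0.185]
130 [0.481 0.022 0.185]
150 [0.474 0.025 0.186]
170 [0.467 0.028 0.185]
190 [0.46  0.031 0.185]
210 [0.452 0.035 0.184]
230 [0.444 0.038 0.184]
250 [0.436 0.042 0.185]
270 [0.428 0.045 0.185]
290 [0.418 0.049 0.185]
```

View pics/w14.png

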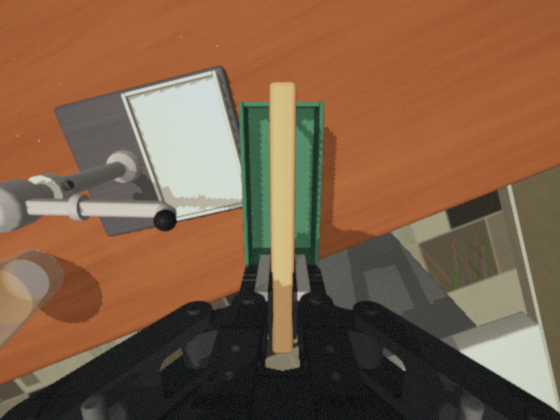

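```bash
python3 - <<'E'
from h import *
im,d,K,T=load("w14.npz");W=pts(d,K,T)
t=np.array([.415,.0512]);x=np.array([.9151,-.4032]);y=np.array([-.4032,-.9151])
def tf(p): q=p[:2]-t; return (q@x).round(4),(q@y).round(4)
for n,u,v,z in [("ball",165,218.5,.161),("arm",140,208.5,.147),("arm",100,208,.147),("head",8,205,.158),("barfar",283,83,.183)]:
    p=ray(u,v,z,K,T);print(n,p.round(4),tf(p),W[min(int(v)+2,419),u].round(4))
E
```

```text
ball [0.4643 0.0916 0.161 ] (np.float64(0.0288), np.float64(-0.0568)) [0.4644 0.0896 0.1658]
arm [0.4724 0.1079 0.147 ] (np.float64(0.0296), np.float64(-0.075)) [0.4716 0.1086 0.1465]
arm [0.4811 0.1272 0.147 ] (np.float64(0.0299), np.float64(-0.0962)) [0.4802 0.1277 0.1471]
head [0.5009 0.1602 0.158 ] (np.float64(0.0347), np.float64(-0.1344)) [0.5005 0.1652 0.1535]
barfar [0.4958 0.0151 0.183 ] (np.float64(0.0885), np.float64(0.0005)) [0.4951 0.0154 0.1843]
```

Request:
{"op": "drive_tool", "data": {"deltas": [[0.0005,-0.006,0,0],[0,-0.011,0,0],[0,-0.013,0,0],[0,-0.013,0,0],[0,-0.013,0,0],[0,-0.013,0,0],[0,-0.012,0,0],[0,-0.007,0,0]]}}

```text
time: 21.18
tool_pos: [0.4522, 0.1326, 0.1327]
tool_rot: [[0.915, -0.405, 0.001], [-0.405, -0.915, 0.001], [0.0, -0.001, -1.0]]
ft_force: [0.3, -1.0, -1.6]
opening: 0.097
```

Request:
{"op": "drive_tool", "data": {"deltas": [[0,0,0,0],[0,0,0,0]]}}

```text
time: 21.35
tool_pos: [0.4513, 0.1315, 0.1325]
tool_rot: [[0.915, -0.404, -0.001], [-0.404, -0.915, -0.0], [-0.0, 0.001, -1.0]]
ft_force: [0.2, 0.4, -1.7]
opening: 0.097
```

```bash
python3 - <<'E'
from h import *
from rig import arm,viewer
im,d,K,T=wshot("w15");s=arm.sense();print(s["tool_pos"],s["tool_rot"],s["ft_force"],s["opening"])
im2,d2=viewer.get_image("scene")
a=cv2.resize(im2[190:310,180:330],None,fx=4,fy=4,interpolation=cv2.INTER_CUBIC);cv2.imwrite("pics/s2c.png",a[:,:,::-1])
E
```

```text
[0.45106037 0.13116327 0.13247771] [[ 9.14474583e-01 -4.04642774e-01 -6.79729617e-04]
 [-4.04643097e-01 -9.14474592e-01 -4.28915124e-04]
 [-4.48038058e-04  6.67279877e-04 -9.99999677e-01]] [ 0.52541318 -0.25257742 -2.31668646] 0.09616624291172869
```

View pics/w15.png

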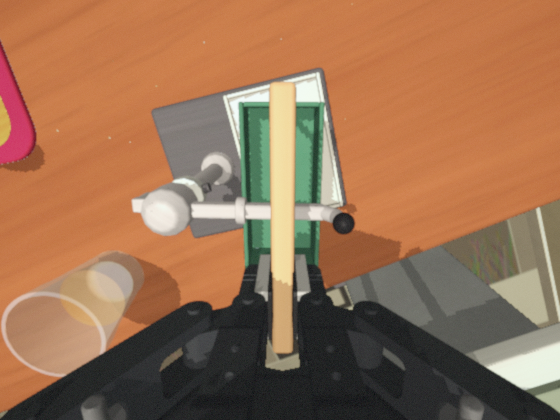

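View pics/s2c.png

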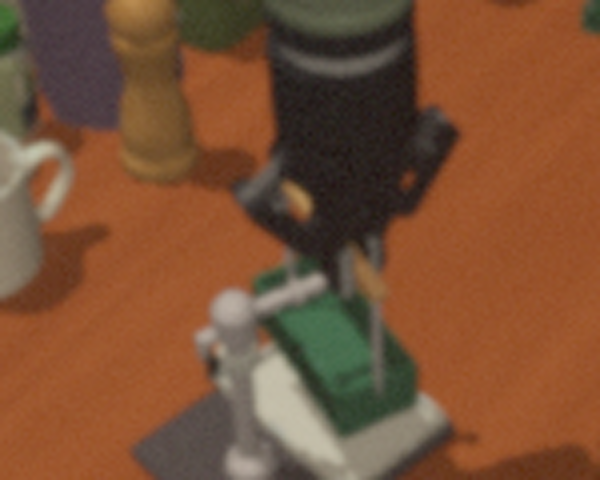

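The hook is through the window, with the bar crossing the arm at (283,212) and the ball beyond it at (343,223). Lower.

Request:
{"op": "drive_tool", "data": {"deltas": [[0,0,0.005,0],[0,0,0.007,0],[0,0,0.007,0],[0,0,0.005,0],[0,0,0.001,0],[0,0,0,0],[0,0,0,0]]}}

```text
time: 22.03
tool_pos: [0.4512, 0.1313, 0.1075]
tool_rot: [[0.914, -0.405, -0.0], [-0.405, -0.914, -0.0], [-0.0, 0.0, -1.0]]
ft_force: [0.2, -0.2, -1.7]
opening: 0.097
```

Request:
{"op": "drive_tool", "data": {"deltas": [[0,0,0.001,0],[0,0,0.001,0],[0,0,0,0],[0,0,0,0]]}}

```text
time: 22.37
tool_pos: [0.4513, 0.1314, 0.1058]
tool_rot: [[0.914, -0.405, 0.0], [-0.405, -0.914, 0.0], [0.0, -0.0, -1.0]]
ft_force: [0.2, -0.5, -2.0]
opening: 0.097
```

Request:
{"op": "drive_tool", "data": {"deltas": [[0,0,0.0005,0],[0,0,0.0005,0],[0,0,0,0],[0,0,0,0]]}}

```text
time: 22.7
tool_pos: [0.4512, 0.1314, 0.1047]
tool_rot: [[0.914, -0.405, -0.0], [-0.405, -0.914, 0.0], [-0.0, 0.0, -1.0]]
ft_force: [0.5, 0.2, -1.9]
opening: 0.096
```

Request:
{"op": "drive_tool", "data": {"deltas": [[0,0,0.0005,0],[0,0,0.0005,0],[0,0,0,0],[0,0,0,0]]}}

```text
time: 23.03
tool_pos: [0.4514, 0.1314, 0.1041]
tool_rot: [[0.914, -0.405, 0.0], [-0.405, -0.914, 0.0], [0.0, -0.0, -1.0]]
ft_force: [-1.6, 0.0, 1.6]
opening: 0.097
```

Request:
{"op": "drive_tool", "data": {"deltas": [[0,0,0,0]]}}

```text
time: 23.12
tool_pos: [0.4514, 0.1314, 0.104]
tool_rot: [[0.914, -0.405, 0.0], [-0.405, -0.914, 0.0], [0.0, -0.0, -1.0]]
ft_force: [-2.3, -0.8, 3.4]
opening: 0.101
```

Request:
{"op": "drive_tool", "data": {"deltas": [[0,0,-0.0004,0],[0,0,0,0],[0,0,0,0],[0,0,0,0]]}}

```text
time: 23.45
tool_pos: [0.4514, 0.1314, 0.1041]
tool_rot: [[0.914, -0.405, 0.0], [-0.405, -0.914, 0.0], [0.0, -0.0, -1.0]]
ft_force: [-0.7, 0.1, 1.0]
opening: 0.101
```

Request:
{"op": "drive_tool", "data": {"deltas": [[0,0,0,0],[0,0,0,0],[0,0,0,0],[0,0,0,0],[0,0,0,0],[0,0,0,0]], "fingers": 0.6, "grip_force": 20}}

```text
time: 23.95
tool_pos: [0.4513, 0.1314, 0.1041]
tool_rot: [[0.914, -0.405, 0.0], [-0.405, -0.914, -0.0], [0.0, -0.0, -1.0]]
ft_force: [-0.3, -0.3, -0.0]
opening: 0.199
```

```bash
python3 - <<'E'
from h import *
from rig import arm,viewer
im,d,K,T=wshot("w16");s=arm.sense();print(s["tool_pos"],s["ft_force"],s["opening"])
W=pts(d,K,T)
for v in range(90,350,25): print(v,W[v,282].round(3))
E
```

```text
[0.45129445 0.13138342 0.10407071] [-0.32457064 -0.49015524 -0.43216757] 0.19935983057537057
90 [0.53  0.096 0.156]
115 [0.522 0.099 0.156]
140 [0.514 0.103 0.155]
165 [0.505 0.107 0.157]
190 [0.496 0.111 0.156]
215 [0.487 0.115 0.157]
240 [0.477 0.119 0.158]
265 [0.466 0.124 0.157]
290 [0.456 0.129 0.158]
315 [0.444 0.134 0.158]
340 [0.432 0.139 0.158]
```

View pics/w16.png

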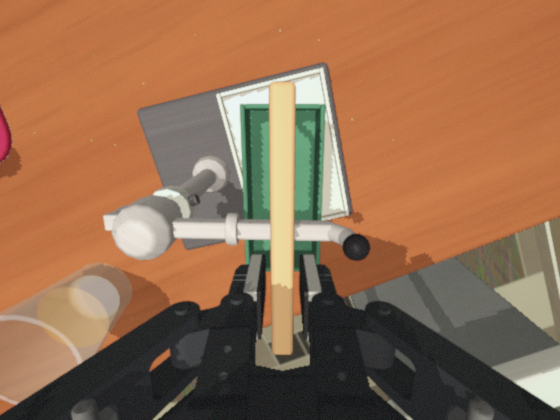

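The caddy hangs level (bar top 0.156–0.158 along its length) and the fingers are free. Open a little more and retreat straight up.

Request:
{"op": "drive_tool", "data": {"deltas": [[0,0,0,0],[0,0,0,0],[0,0,0,0],[0,0,0,0]], "fingers": 0.2}}

```text
time: 24.33
tool_pos: [0.4512, 0.1314, 0.1041]
tool_rot: [[0.914, -0.405, -0.0], [-0.405, -0.914, -0.0], [-0.0, 0.0, -1.0]]
ft_force: [-0.0, 0.6, -0.5]
opening: 0.4
```

Request:
{"op": "drive_tool", "data": {"deltas": [[0,0,-0.003,0],[0,0,-0.008,0],[0,0,-0.015,0],[0,0,-0.02,0],[0,0,-0.025,0],[0,0,-0.025,0],[0,0,-0.02,0],[0,0,0,0]]}}

```text
time: 25.0
tool_pos: [0.4549, 0.1318, 0.2261]
tool_rot: [[0.914, -0.405, 0.011], [-0.405, -0.914, 0.001], [0.01, -0.005, -1.0]]
ft_force: [0.7, -0.1, 1.0]
opening: 0.4
```

Request:
{"op": "drive_tool", "data": {"deltas": [[-0.02,0,0,0],[-0.02,0,0,0],[-0.01,0,0,0],[0,0,0,0],[0,0,0,0],[0,0,0,0],[0,0,0,0],[0,0,0,0]]}}

```text
time: 25.67
tool_pos: [0.4062, 0.1513, 0.22]
tool_rot: [[0.914, -0.405, 0.0], [-0.405, -0.914, -0.0], [0.0, 0.0, -1.0]]
ft_force: [0.4, 0.0, -0.3]
opening: 0.399
```

```bash
python3 - <<'E'
from h import *
from rig import arm,viewer
im,d,K,T=wshot("w17");s=arm.sense();print(s["time"],s["tool_pos"],s["ft_force"],s["opening"])
W=pts(d,K,T);z=W[...,2]
m=((z>.149)&(z<.163)&(im[...,0]>150)&(im[...,2]<130)).astype(np.uint8);n,l,st,c=cv2.connectedComponentsWithStats(m)
for i in range(1,n):
    if st[i,4]>60: print(st[i],W[l==i].mean(0))
im2,_=viewer.get_image("scene")
a=cv2.resize(im2[190:310,180:330],None,fx=4,fy=4,interpolation=cv2.INTER_CUBIC);cv2.imwrite("pics/s3c.png",a[:,:,::-1])
im3,_,K,T=wshot("w18");print(np.abs(im.astype(int)-im3).mean())
E
```

```text
25.7167 [0.40605475 0.15135139 0.21998727] [-0.76790017  0.24412596 -0.35094853] 0.4009604180945915
[288  48   2  69  98] [0.49798918 0.10498114 0.15601071]
[277 120  12  73  84] [0.44432854 0.129212   0.15603161]
2.372937925170068
```

View pics/w17.png

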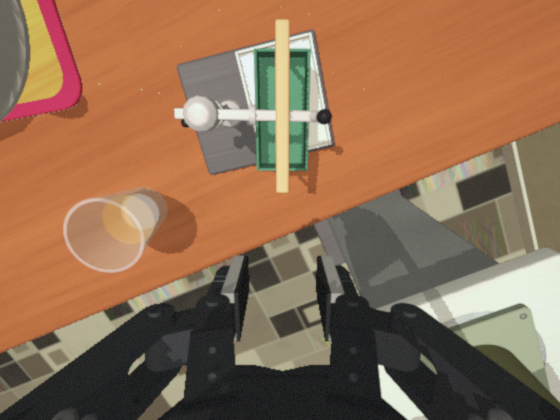

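View pics/s3c.png

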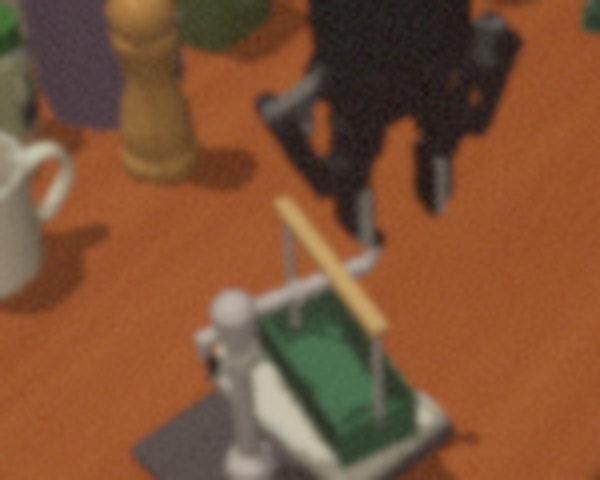

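```bash
python3 - <<'E'
from h import *
im,d,K,T=wshot("w19")
a=ray(282.5,20,.157,K,T);b=ray(282.5,192,.157,K,T);m=(a+b)/2
h=ray(200,113,.158,K,T);t=ray(324,117,.161,K,T);u=(t-h)[:2];u/=np.hypot(*u);seat=h[:2]+.06*u
print(a,b,"mid",m,"len",np.hypot(*(a-b)[:2]),"seat",seat,"dist",np.hypot(*(m[:2]-seat)))
o=load("w17.npz")[0]
for n in("w18","w19"):
    p=load(n+".npz")[0];print(n,np.abs(o.astype(int)-p)[10:200,230:340].mean(),np.abs(o.astype(int)-p)[10:200,380:500].mean())
E
```

```text
[0.53125142 0.09474496 0.157     ] [0.42373648 0.1421439  0.157     ] mid [0.47749395 0.11844443 0.157     ] len 0.11749945407234218 seat [0.47535288 0.11856288] dist 0.0021443473892888893
w18 2.949377990430622 1.8867543859649123
w19 3.269074960127592 1.9418859649122806
```

Request:
{"op": "drive_tool", "data": {"deltas": [[0,0,0,0],[0,0,0,0],[0,0,0,0],[0,0,0,0],[0,0,0,0],[0,0,0,0],[0,0,0,0],[0,0,0,0]]}}

```text
time: 26.53
tool_pos: [0.4055, 0.1516, 0.2201]
tool_rot: [[0.914, -0.405, -0.0], [-0.405, -0.914, -0.0], [0.0, 0.0, -1.0]]
ft_force: [-1.0, 0.1, 0.5]
opening: 0.398
```

```bash
python3 - <<'E'
from h import *
im,d,K,T=wshot("w20");o=load("w19.npz")[0];im2=wshot("w21")[0]
D=np.abs(o.astype(int)-im);print(D[10:200,230:340].mean(),D[10:200,380:500].mean(),np.abs(im.astype(int)-im2)[10:200,230:340].mean())
ys=[np.where((i[:,283,0]>190)&(i[:,283,2]<150)&(i[:,283,1]>140))[0][[0,-1]] for i in (o,im,im2)];print(ys)
from rig import job
job.finish_job()
E
```

```text
3.707958532695375 1.7930116959064328 2.1316905901116425
[array([ 18, 192]), array([ 18, 191]), array([ 18, 191])]
the job is handed in; nothing more can be done
```

I swung the hook against its stop, hung the green caddy on it by the middle of its bar, and handed the job in at about 27 s. No verdict came back.

- **Hook:** I turned it counter-clockwise from about -170° to about -114°, which is 13° off the stand's -x line. Free turning took about 2 N. At the pin the force rose to about 5.5 N, the most I read, and I held it there for a moment.
- **Caddy:** I chose the larger one (bar measured 119 × 10 mm) and gripped the near half of its bar. I passed the hook through the window, lowered the bar onto the seat with about 5 N, then released and backed off.
- **Last checks:** The middle of the bar is about 2 mm from the seat's middle. Both halves of the bar are level, with the top at 0.156 m. The bar's ends moved no more than 1 pixel between the last pictures. The gripper was well clear of everything.
- **One disagreement:** The real fingertips sit about 32 mm above the reported TCP. My first pass therefore went over the hook without touching it. Two camera views agreed on the offset, and I allowed for it afterwards.
- **Not measured:** I did not re-measure the tea glass, salt shaker and tomato at the end. The arm never went near the tomato or the shaker, and I felt no contact with the glass.

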